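# Set the stabilizer jack of the sewing machine's extension bed

### The arm

A 6-joint arm with a two-finger parallel gripper is mounted at the origin on the work surface. World frame = base frame: x ahead of the robot, y to its left, z up, the work surface at z = 0. Lengths are in m, angles in rad, forces in N, time in s.
With the tool pointing down it reaches from about 0.35 to 0.775 m from the base axis. Payload 7.3 kg.
Tool frame: the origin (TCP) lies on the front face of the gripper's body, between the roots of the fingers; the fingertips stand 66 mm ahead of it and the grasp point (between the pads) lies 47 mm ahead of it; z points along the fingers, y is the direction in which the jaws open and shut (so a half turn about z gives the same grasp; the last joint's range is limited). The gripper opens to 92 mm and grips with 3 to 60 N. Pads are 19 mm wide; open, the fingers measure 130 mm over their backs; the gripper's body (75 mm by 190 mm) begins 47 mm behind the grasp point.
Start: joints at [-1.256, 0.342, 1.524, -0, 1.275, -0.146], TCP at [0.233, -0.47, 0.292] pointing down, gripper open.
Joint ranges: [-2.53, 2.53], [-0.77, 2.02], [0.04, 2.7], [-1, 4.14], [0.28, 2.66], [-3.11, 3.11]. Speed limits (rad/s): [2.57, 2.57, 3.14, 3.14, 3.14, 3.14].

### API

Orientations are given as [roll, pitch, yaw] about the fixed x, y, z axes, in that order (R = Rz(yaw) Ry(pitch) Rx(roll)).
In Python, from cell import observe, read_camera, hand_in, search_frame, tip_of gives the robot as it stands. The module is installed in compiled form; this text tells all that it offers.
- The arm moves only by the tool apply_moves, never from a script. Its argument "motion" is a list of rows, each an object with "offset": the shift along the tool's x, y, z in mm, a list of three; "rotation": the turn, a rotation vector about the tool's x, y, z in rad, a list of three. In form: [{"offset": [x, y, z], "rotation": [rx, ry, rz]}, ...]. A call has 1 to 12 rows; each row shifts and turns the pose as measured when the row begins, along the tool's axes as they then stand; what a row does not reach is not made up. A row lasts 1/12 s, in which the tool goes at most 41.7 mm and 7.16 degrees, less where a joint would pass 70% of its speed; a pose out of reach is approached as far as the arm can. A call with a gripper value outside its range is refused whole. "grip" is the closure, from 0 (fully open) to 1 (shut), set as the call begins (left out, the last holds). The fingers move at their own pace and stop on an object; "grip_force" is the grip in N (left out, the last holds). Time passes only in rows, so rows that do not move let the fingers close. It gives the time, the measured TCP pose, the force and the opening at its end, in the units of the state.
- observe(): the state, without advancing time (a new reading comes with each control period).
- read_camera(name): name is "side" or "top"; returns a dict with "img" (384x512x3 uint8, red, green, blue), "camera_matrix" (3x3 intrinsics, pixels), "D" ([k1, k2, p1, p2, k3] as OpenCV has them; the pictures are not rectified), "R" (3x3) and "t" (3): a world point X has camera coordinates R X + t. Camera axes: x right, y down, z forward; pixel columns grow to the right and rows downward; lengths in m; the calibration is good to about 2 mm. A picture is of the moment at which its call begins. There is no depth.
- hand_in(): hands the job in, once; it reports no verdict.
Trained networks look in a picture, given as the dict that the camera call returned (one of the last four; its "shot" number tells which), for a name from the list of things; names that differ only in an ending like _2 or _b are one class to them, and where a whole thing is asked for, a point or a joint stands for the part that bears it (a point fixed in the world has none). Each returns a list of dicts, best first, with "score" (0 to 1); they miss things now and then, are a little off and sometimes report something else, mostly with a low value. They report only what shows in the picture. A call takes as long as a camera call. They do not tell look-alikes from the thing itself.
- search_frame(query, picture): "location" ([x, y, z] in m, in world coordinates, good to about 4 mm: the middle of the surface that is visible of it).
- tip_of(query, picture): "location" ([x, y, z] in m, in world coordinates, good to about 4 mm: a listed point, or the origin of a listed thing).
The state is a dict: "time": time; "qpos": joint angles; "qvel": joint speeds; "joint_efforts": joint torques, N m; "tool_pos": TCP position; "tool_rot": TCP orientation; "contact_force": force on the tool from outside, world axes, zero at the start; "torque": the same for the moment, N m; "opening": finger opening in m.
Only numpy, scipy, OpenCV 4.12 (cv2) and the standard library are available. Lean on these libraries where they do the work, as an engineer would, in place of code of your own. Each camera call takes 0.05 s, during which the arm holds its last target.

### The job

Lay the plywood sole board flat on the bench under the raised jack foot of the sewing machine, so that the whole foot will stand on it. Then crank the jack down until the foot bears firmly on the board, which you feel as the crank turning about half as heavy again, and stop there: cranking on would overload the bed. Let go and leave the other things on the bench where they are.

Things in the scene. Friction and masses are not known exactly. Their poses are not given: they have to be found in the camera images.
- board_mid (a point): centre of the loose plywood sole board, 180 (its x) x 60 (its y) x 20 (its z) mm, about 0.35 kg, lying flat on the bench; the point is 10 mm above its underside. Either end may go under the foot
- crank_axis (a point): point on the vertical common axis of crank, jack and foot, 271 mm above the bench, level with the knob's middle; axes as the machine's. The jack tube is 38 mm thick, its gear head 50 mm square (190 to 226 mm high). Bed: top 160 mm high, from 35 mm off the axis towards -y, x -20 to 140 mm; head 410 mm high, from 290 mm towards -y. The foot is free to reach from +y and -x
- machine: fixed sewing machine with its jack; origin on the bench under the jack axis, x away from the robot, y along the bed away from the head. Jack foot: round, rubber-soled, 36 mm across, on the axis, underside 48 to 66 mm above the bench at the start: 66 mm less 4 mm per rad of crank, less 0 to 8 mm of hand-set stem that nobody has measured. Right load on the board 30 to 95 N (aim for 55); over 110 N is overload
- knob (a point): middle of the crank's upright black knob, a cylinder 24 mm in diameter and 50 mm high (246 to 296 mm above the bench) that spins freely on its pin, 60 mm from the crank axis; the crank arm under it tops out at 244 mm
- crank (a joint): crank angle in rad, growing clockwise from above, which lowers the foot; at 0 the arm points along the machine's x. Starts at 0 to 2.4; range 0 to 14.25; left alone it stays where it is, even under load. Turning it free takes about 7.5 N along the circle at the knob (steady friction 0.45 N m); every 10 N of foot load adds about 0.7 N. From first touch to overload is about 0.7 rad
- dumbbell: blue hexagonal dumbbell used as a cloth weight, 180 mm long (its y), 73 mm high, origin under its centre; leave alone
- tub: clear open plastic tub with notions, 130 x 100 x 55 mm, origin under its centre; leave alone
- cone: white thread cone, 68 mm wide, 130 mm high, origin under its centre; leave alone
There are look-alikes about, which are no part of the job. Of the things that look like the part that bears board_mid, the middle-sized one is meant.

How it is judged:
By the outcome, as a careful person would: the job done as asked, in the order asked, and still so for the second after the job is handed in, with the robot touching nothing.
It also fails if it takes over 72 s, if anything falls off the work surface, if the arm or the gripper's body presses on something with over 40 N, if the wrist force passes 120 N, or if a joint passes its speed limit or range.

## Working session

There is one attempt and no reset: what is moved stays moved. The work goes in short steps, Python scripts to look and compute and a tool call to move; the robot and the scene stay as the last step left them, time stands still between calls to the robot, and variables do not carry over. Pictures are saved under pics/ and viewed, and the job is handed in when it is done.

Besides the shell and the picture viewer there is one more tool, called after "Request:" as name(argument=value, ...), one argument or row to a line, values as JSON. apply_moves: Moves the arm, as the interface text tells. Its arguments: {"type":"object","properties":{"motion":{"type":"array"},"grip":{"type":"number"},"grip_force":{"type":"number"}},"required":["motion"]}

```bash
mkdir -p pics
python3 - <<'E'
from cell import *
import cv2
print(observe())
for n in("side","top"):
    p=read_camera(n); cv2.imwrite(f"pics/{n}0.png",p["img"][:,:,::-1])
    print(n,p["camera_matrix"].tolist(),p["D"],p["R"].tolist(),p["t"])
    for q in["board_mid","crank_axis","machine","knob","dumbbell","tub","cone"]:
        print(q,[(d["location"],d["score"]) for d in tip_of(q,p)])
    print("frame",[(d["location"],d["score"]) for d in search_frame("board_mid",p)])
E
```

```text
{'time': 0.0, 'qpos': array([-1.25598155e+00,  3.42714182e-01,  1.52498706e+00,  3.36235918e-05,
        1.27539701e+00, -1.45985812e-01]), 'qvel': array([-3.33862266e-04, -1.63435805e-03,  9.26615745e-04, -6.00859198e-04,
        1.61215458e-03,  4.82016038e-05]), 'joint_efforts': array([ 1.56500249e-03, -4.31242347e+01, -2.44214505e+01,  7.17912731e-02,
        5.60877775e-02, -1.41909672e-04]), 'tool_pos': array([ 0.23339116, -0.46994112,  0.29155977]), 'tool_rot': array([-3.14010774e+00, -2.50827235e-04,  4.60790590e-01]), 'contact_force': array([-0.21581712,  0.21180219,  0.04695698]), 'torque': array([-0.02881177, -0.02176149,  0.02544738]), 'opening': 0.09147489304153779}
side [[395.7085876727788, 0.0, 253.5845562092008], [0.0, 395.7085876727788, 197.68618098372508], [0.0, 0.0, 1.0]] [-0.06453416  0.          0.          0.          0.        ] [[-0.9351644042959839, -0.3542057311848605, 0.002415974655378239], [-0.2766855473992179, 0.7262050787459795, -0.6293419511393955], [0.22116203290377914, -0.589206656105771, -0.7771247464870253]] [0.56463699 0.13298909 1.46853944]
board_
[... 689 characters left out ...]
7947101, -0.9998262747747321, -0.0042991749130189515], [-0.9795660284557975, 0.018630208274708616, -0.20025811153353207], [0.20030341617203315, 0.0005793183257824259, -0.9797337423300734]] [0.17327061 0.5618904  1.2856527 ]
board_mid [([0.5476, 0.6428, 0.0124], 0.93), ([0.4066, 0.4277, 0.0043], 0.79), ([0.5196, 0.2734, 0.0127], 0.56)]
crank_axis [([0.5348, -0.0563, 0.2738], 0.56)]
machine [([0.5333, -0.0588, 0.0013], 0.64)]
knob [([0.5369, -0.1176, 0.2673], 0.62)]
dumbbell [([0.7493, 0.0588, 0.0002], 0.84)]
tub [([0.3585, -0.2819, -0.0007], 0.75)]
cone [([0.6973, 0.3276, 0.0011], 0.51)]
frame [([0.514, 0.2711, 0.0185], 0.8), ([0.4062, 0.4298, 0.0124], 0.67), ([0.5441, 0.6368, 0.0267], 0.57)]
```

View pics/side0.png

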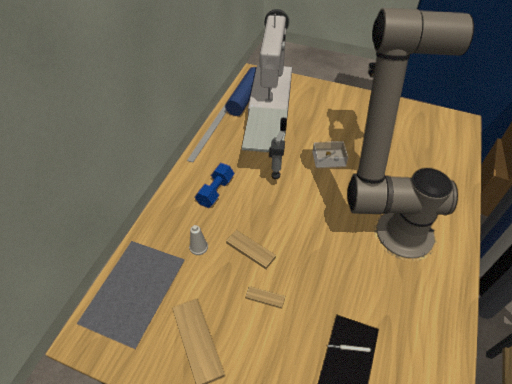

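View pics/top0.png

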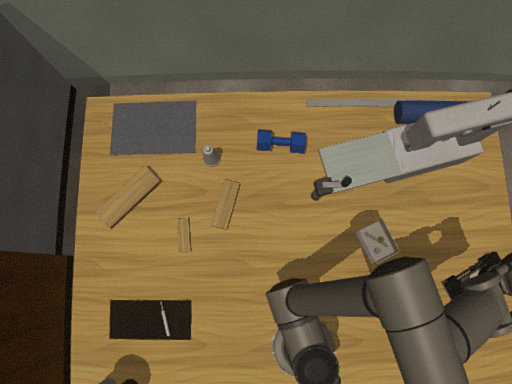

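```bash
cat > h.py <<'E'
import numpy as np, cv2
from cell import *
def proj(p,X):
    X=np.atleast_2d(np.array(X,float)); 
    return cv2.projectPoints(X,cv2.Rodrigues(p["R"])[0],p["t"].reshape(3,1) if hasattr(p["t"],"reshape") else np.array(p["t"]),p["camera_matrix"],p["D"])[0][:,0]
def ray(p,uv,z):
    u=cv2.undistortPoints(np.array(uv,float).reshape(-1,1,2),p["camera_matrix"],p["D"])[:,0]
    d=np.c_[u,np.ones(len(u))]@p["R"]; o=-p["R"].T@p["t"]
    s=(z-o[2])/d[:,2]; return o+s[:,None]*d
def ortho(p,x0,x1,y0,y1,z,s):  # s px per m; rows: x decreasing, cols: y decreasing
    nx=int((x1-x0)*s);ny=int((y1-y0)*s)
    X,Y=np.meshgrid(np.linspace(x1,x0,nx),np.linspace(y1,y0,ny),indexing='ij')
    m=proj(p,np.c_[X.ravel(),Y.ravel(),np.full(X.size,z)]).reshape(nx,ny,2).astype(np.float32)
    return cv2.remap(p["img"],m[...,0],m[...,1],cv2.INTER_CUBIC)
E
python3 - <<'E'
from h import *
for n in("side","top"):
    p=read_camera(n)
    o=ortho(p,.4,.64,.13,.40,.02,1500); cv2.imwrite(f"pics/b_{n}.png",o[:,:,::-1])
    c=cv2.resize(p["img"][90:210,240:440] if n=="side" else p["img"][80:220,290:480],None,fx=4,fy=4,interpolation=cv2.INTER_CUBIC) 
    cv2.imwrite(f"pics/m_{n}.png",c[:,:,::-1])
    print(o.shape,c.shape)
E
```

```text
(360, 405, 3) (480, 800, 3)
(360, 405, 3) (560, 760, 3)
```

```bash
python3 -c "
import cv2,numpy as np
a=cv2.imread('pics/b_side.png');b=cv2.imread('pics/b_top.png');cv2.imwrite('pics/b.png',np.hstack([a,b]))"
```

```text
(no output)
```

View pics/b.png

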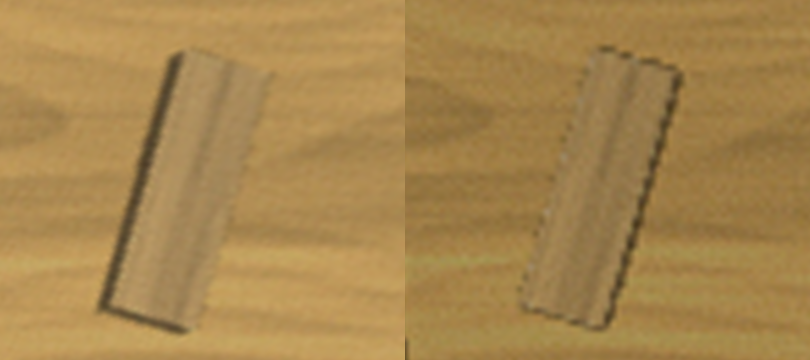

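View pics/m_top.png

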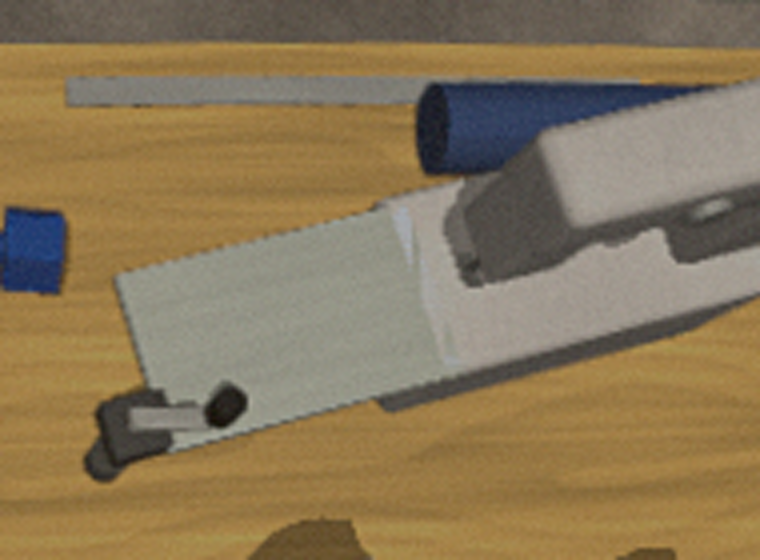

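View pics/m_side.png

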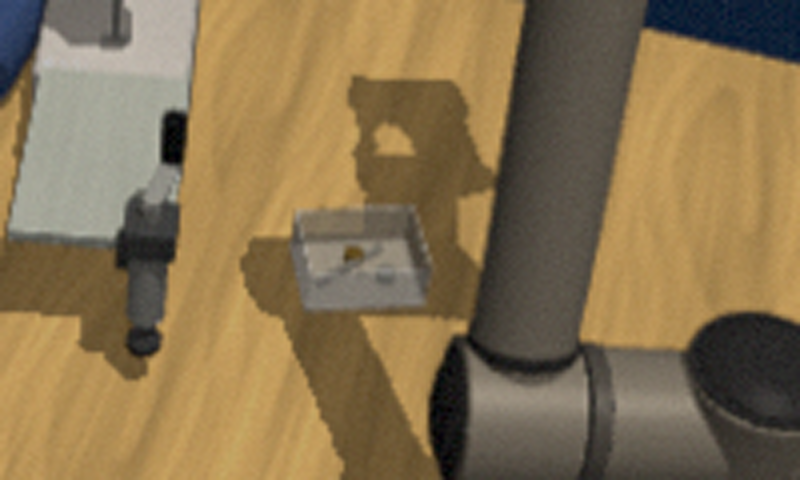

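Run:
```python
from h import *
im=[]
for n in("side","top"):
    p=read_camera(n)
    o=ortho(p,.48,.75,-.30,-.03,.16,1400); im.append(o[:,:,::-1])
    for q in["crank_axis","machine","knob"]: print(q,[(d["location"],d["score"]) for d in tip_of(q,p)])
cv2.imwrite(f"pics/bed.png",np.hstack(im)); print(o.shape)
```

```text
crank_axis []
machine [([0.5338, -0.0565, -0.0004], 0.83)]
knob [([0.5351, -0.1167, 0.2699], 0.44)]
crank_axis [([0.5348, -0.0597, 0.2729], 0.71)]
machine [([0.5334, -0.0562, 0.001], 0.89)]
knob [([0.5356, -0.1207, 0.2693], 0.42)]
(378, 378, 3)
```

View pics/bed.png

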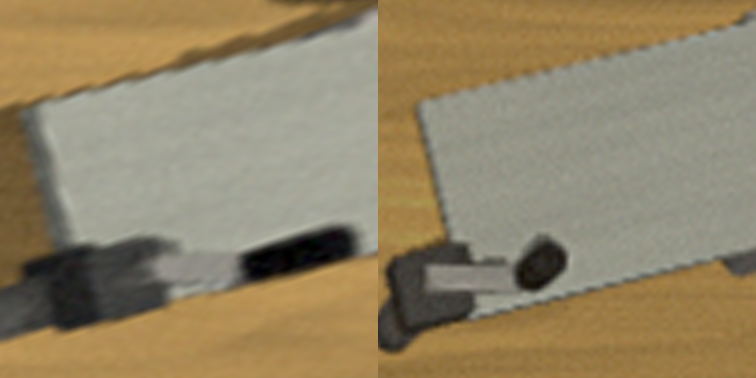

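```bash
cat >> h.py <<'E'
import json
from scipy.spatial.transform import Rotation as Ro
def plan(wps,n,start=None):
    """wps: list of (x,y,z,yaw or None); n rows per leg; prints rows from the present pose"""
    s=observe(); p=np.array(s["tool_pos"]); R=Ro.from_euler('xyz',s["tool_rot"])
    rows=[]
    for w,k in zip(wps,n):
        y0=R.as_euler('xyz')[2]; yaw=w[3] if w[3] is not None else y0
        Rt=Ro.from_euler('xyz',[np.pi,0,yaw])
        rv=(R.inv()*Rt).as_rotvec(); dp=(np.array(w[:3])-p)/k
        for i in range(k):
            Ri=R*Ro.from_rotvec(rv*i/k)
            rows.append({"offset":[round(float(a),1) for a in Ri.inv().apply(dp*1000)],"rotation":[round(float(a),3) for a in rv/k]})
        p=np.array(w[:3]);R=Rt
    for i in range(0,len(rows),12): print(json.dumps(rows[i:i+12]))
def st():
    s=observe(); print(round(s["time"],2),"pos",np.round(s["tool_pos"],4),"rot",np.round(s["tool_rot"],3),"F",np.round(s["contact_force"],2),"T",np.round(s["torque"],2),"op",round(s["opening"],4),"q",np.round(s["qpos"],2))
E
python3 - <<'E'
from h import *
plan([(.36,-.2,.36,1.7),(.471,.285,.18,2.854)],[12,16])
E
```

```text
[{"offset": [19.5, -15.5, -5.6], "rotation": [0.0, 0.0, -0.103]}, {"offset": [21.0, -13.4, -5.6], "rotation": [0.0, 0.0, -0.103]}, {"offset": [22.2, -11.2, -5.6], "rotation": [0.0, 0.0, -0.103]}, {"offset": [23.3, -8.8, -5.6], "rotation": [0.0, 0.0, -0.103]}, {"offset": [24.0, -6.4, -5.6], "rotation": [0.0, 0.0, -0.103]}, {"offset": [24.6, -3.9, -5.6], "rotation": [0.0, 0.0, -0.103]}, {"offset": [24.8, -1.3, -5.6], "rotation": [0.0, 0.0, -0.103]}, {"offset": [24.8, 1.3, -5.6], "rotation": [0.0, 0.0, -0.103]}, {"offset": [24.6, 3.8, -5.6], "rotation": [0.0, 0.0, -0.103]}, {"offset": [24.0, 6.3, -5.6], "rotation": [0.0, 0.0, -0.103]}, {"offset": [23.3, 8.8, -5.6], "rotation": [0.0, 0.0, -0.103]}, {"offset": [22.2, 11.1, -5.6], "rotation": [0.0, 0.0, -0.103]}]
[{"offset": [29.2, 10.8, 11.3], "rotation": [-0.0, 0.0, -0.072]}, {"offset": [28.3, 12.9, 11.3], "rotation": [-0.0, 0.0, -0.072]}, {"offset": [27.3, 14.9, 11.3], "rotation": [-0.0, 0.0, -0.072]}, {"offset": [26.2, 16.8, 11.3], "rotation": [-0.0, 0.0, -0.072]}, {"offset": [24.9, 18.6, 11.3], "rotation": [-0.0, 0.0, -0.072]}, {"offset": [23.5, 20.4, 11.3], "rotation": [-0.0, 0.0, -0.072]}, {"offset": [22.0, 22.0, 11.3], "rotation": [-0.0, 0.0, -0.072]}, {"offset": [20.3, 23.5, 11.3], "rotation": [-0.0, 0.0, -0.072]}, {"offset": [18.6, 24.9, 11.3], "rotation": [-0.0, 0.0, -0.072]}, {"offset": [16.7, 26.2, 11.3], "rotation": [-0.0, 0.0, -0.072]}, {"offset": [14.8, 27.4, 11.3], "rotation": [-0.0, 0.0, -0.072]}, {"offset": [12.8, 28.4, 11.3], "rotation": [-0.0, 0.0, -0.072]}]
[{"offset": [10.7, 29.2, 11.3], "rotation": [-0.0, 0.0, -0.072]}, {"offset": [8.6, 29.9, 11.3], "rotation": [-0.0, 0.0, -0.072]}, {"offset": [6.4, 30.4, 11.3], "rotation": [-0.0, 0.0, -0.072]}, {"offset": [4.2, 30.8, 11.3], "rotation": [-0.0, 0.0, -0.072]}]
```

Request:
apply_moves(
  motion=[
    {"offset": [19.5,-15.5,-5.6],"rotation": [0.0,0.0,-0.103]},
    {"offset": [21.0,-13.4,-5.6],"rotation": [0.0,0.0,-0.103]},
    {"offset": [22.2,-11.2,-5.6],"rotation": [0.0,0.0,-0.103]},
    {"offset": [23.3,-8.8,-5.6],"rotation": [0.0,0.0,-0.103]},
    {"offset": [24.0,-6.4,-5.6],"rotation": [0.0,0.0,-0.103]},
    {"offset": [24.6,-3.9,-5.6],"rotation": [0.0,0.0,-0.103]},
    {"offset": [24.8,-1.3,-5.6],"rotation": [0.0,0.0,-0.103]},
    {"offset": [24.8,1.3,-5.6],"rotation": [0.0,0.0,-0.103]},
    {"offset": [24.6,3.8,-5.6],"rotation": [0.0,0.0,-0.103]},
    {"offset": [24.0,6.3,-5.6],"rotation": [0.0,0.0,-0.103]},
    {"offset": [23.3,8.8,-5.6],"rotation": [0.0,0.0,-0.103]},
    {"offset": [22.2,11.1,-5.6],"rotation": [0.0,0.0,-0.103]},
  ],
  grip=0,
)

```text
time: 2.4
tool_pos: [0.3568, -0.1892, 0.3609]
tool_rot: [3.141, -0.0, 1.745]
contact_force: [0.2, -0.8, -0.2]
opening: 0.0918
```

Run:
```python
from h import *
st()
plan([(.40,0.0,.36,2.3),(.471,.285,.18,2.854)],[8,10])
```

```text
2.4 pos [ 0.3568 -0.1892  0.3609] rot [ 3.141 -0.     1.745] F [ 0.23 -0.81 -0.15] T [ 0.01 -0.12  0.01] op 0.0918 q [-0.68  0.06  1.69  0.    1.39 -0.85]
[{"offset": [22.3, 9.4, 0.1], "rotation": [0.0, -0.0, -0.069]}, {"offset": [21.6, 11.0, 0.1], "rotation": [0.0, -0.0, -0.069]}, {"offset": [20.8, 12.4, 0.1], "rotation": [0.0, -0.0, -0.069]}, {"offset": [19.9, 13.8, 0.1], "rotation": [0.0, -0.0, -0.069]}, {"offset": [18.9, 15.2, 0.1], "rotation": [0.0, -0.0, -0.069]}, {"offset": [17.8, 16.5, 0.1], "rotation": [0.0, -0.0, -0.069]}, {"offset": [16.6, 17.7, 0.1], "rotation": [0.0, -0.0, -0.069]}, {"offset": [15.4, 18.8, 0.1], "rotation": [0.0, -0.0, -0.069]}, {"offset": [16.5, 24.3, 18.0], "rotation": [0.0, 0.0, -0.055]}, {"offset": [15.2, 25.2, 18.0], "rotation": [0.0, 0.0, -0.055]}, {"offset": [13.7, 26.0, 18.0], "rotation": [0.0, 0.0, -0.055]}, {"offset": [12.3, 26.7, 18.0], "rotation": [0.0, 0.0, -0.055]}]
[{"offset": [10.8, 27.3, 18.0], "rotation": [0.0, 0.0, -0.055]}, {"offset": [9.3, 27.9, 18.0], "rotation": [0.0, 0.0, -0.055]}, {"offset": [7.7, 28.3, 18.0], "rotation": [0.0, 0.0, -0.055]}, {"offset": [6.1, 28.7, 18.0], "rotation": [0.0, 0.0, -0.055]}, {"offset": [4.5, 29.0, 18.0], "rotation": [0.0, 0.0, -0.055]}, {"offset": [2.9, 29.2, 18.0], "rotation": [0.0, 0.0, -0.055]}]
```

Request:
apply_moves(
  motion=[
    {"offset": [22.3,9.4,0.1],"rotation": [0.0,-0.0,-0.069]},
    {"offset": [21.6,11.0,0.1],"rotation": [0.0,-0.0,-0.069]},
    {"offset": [20.8,12.4,0.1],"rotation": [0.0,-0.0,-0.069]},
    {"offset": [19.9,13.8,0.1],"rotation": [0.0,-0.0,-0.069]},
    {"offset": [18.9,15.2,0.1],"rotation": [0.0,-0.0,-0.069]},
    {"offset": [17.8,16.5,0.1],"rotation": [0.0,-0.0,-0.069]},
    {"offset": [16.6,17.7,0.1],"rotation": [0.0,-0.0,-0.069]},
    {"offset": [15.4,18.8,0.1],"rotation": [0.0,-0.0,-0.069]},
    {"offset": [16.5,24.3,18.0],"rotation": [0.0,0.0,-0.055]},
    {"offset": [15.2,25.2,18.0],"rotation": [0.0,0.0,-0.055]},
    {"offset": [13.7,26.0,18.0],"rotation": [0.0,0.0,-0.055]},
    {"offset": [12.3,26.7,18.0],"rotation": [0.0,0.0,-0.055]},
  ],
)

```text
time: 3.4
tool_pos: [0.4268, 0.13, 0.2929]
tool_rot: [3.134, 0.018, 2.559]
contact_force: [1.1, -1.0, 0.0]
opening: 0.0918
```

Request:
apply_moves(
  motion=[
    {"offset": [10.8,27.3,18.0],"rotation": [0.0,0.0,-0.055]},
    {"offset": [9.3,27.9,18.0],"rotation": [0.0,0.0,-0.055]},
    {"offset": [7.7,28.3,18.0],"rotation": [0.0,0.0,-0.055]},
    {"offset": [6.1,28.7,18.0],"rotation": [0.0,0.0,-0.055]},
    {"offset": [4.5,27.0,18.0],"rotation": [0.0,0.0,-0.055]},
    {"offset": [2.9,16,14.0],"rotation": [0.0,0.0,-0.04]},
    {"offset": [0,0,0],"rotation": [0.0,0.0,0]},
  ],
)

```text
time: 3.98
tool_pos: [0.4588, 0.3009, 0.1807]
tool_rot: [3.14, 0.019, 2.898]
contact_force: [-0.6, -0.9, -1.2]
opening: 0.0918
```

Run:
```python
from h import *
st()
p=read_camera("side");o=ortho(p,.4,.64,.13,.40,.02,1500)
q=read_camera("top");o2=ortho(q,.4,.64,.13,.40,.02,1500)
cv2.imwrite("pics/b2.png",np.hstack([o,o2])[:,:,::-1])
plan([(.471,.285,.12,2.854),(.471,.285,.071,2.854)],[4,3])
```

```text
3.98 pos [0.4588 0.3009 0.1807] rot [3.14  0.019 2.898] F [-0.55 -0.88 -1.22] T [ 0.03 -0.1  -0.04] op 0.0918 q [ 0.45  0.49  1.62 -0.01  1.01 -0.87]
[{"offset": [-3.3, -2.7, 15.8], "rotation": [0.001, 0.005, 0.01]}, {"offset": [-3.5, -2.6, 15.8], "rotation": [0.001, 0.005, 0.01]}, {"offset": [-3.6, -2.6, 15.8], "rotation": [0.001, 0.005, 0.01]}, {"offset": [-3.7, -2.6, 15.8], "rotation": [0.001, 0.005, 0.01]}, {"offset": [0.0, -0.0, 16.3], "rotation": [0.0, 0.0, 0.0]}, {"offset": [0.0, -0.0, 16.3], "rotation": [0.0, 0.0, 0.0]}, {"offset": [0.0, -0.0, 16.3], "rotation": [0.0, 0.0, 0.0]}]
```

View pics/b2.png

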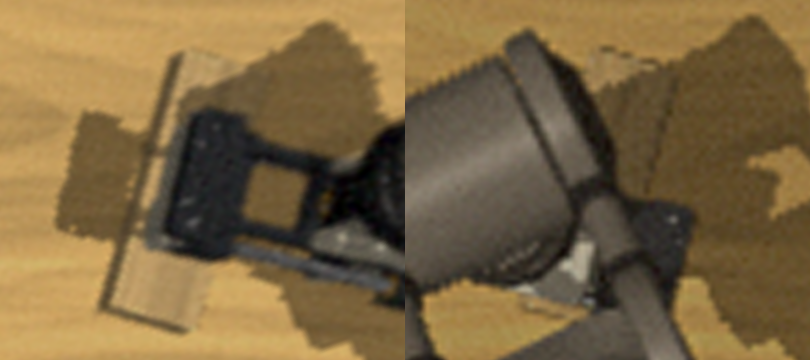

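Request:
apply_moves(
  motion=[
    {"offset": [-3.4,-2.6,14],"rotation": [0.001,0.005,0.01]},
    {"offset": [-3.4,-2.6,14],"rotation": [0.001,0.005,0.01]},
    {"offset": [-3.4,-2.6,14],"rotation": [0.001,0.005,0.01]},
    {"offset": [-3,-2,10],"rotation": [0.001,0.004,0.01]},
    {"offset": [0.0,0.0,0],"rotation": [0.0,0.0,0.0]},
  ],
)

```text
time: 4.5
tool_pos: [0.4732, 0.2813, 0.1344]
tool_rot: [3.139, 0.008, 2.844]
contact_force: [0.3, -0.2, -0.4]
opening: 0.0923
```

Run:
```python
from h import *
st()
plan([(.471,.285,.07,2.854)],[5])
```

```text
4.5 pos [0.4732 0.2813 0.1344] rot [3.139 0.008 2.844] F [ 0.25 -0.24 -0.39] T [ 0.1  -0.15  0.02] op 0.0923 q [ 0.4   0.56  1.66 -0.    0.92 -0.87]
[{"offset": [0.7, 0.5, 12.9], "rotation": [0.001, 0.002, -0.002]}, {"offset": [0.7, 0.5, 12.9], "rotation": [0.001, 0.002, -0.002]}, {"offset": [0.7, 0.6, 12.9], "rotation": [0.001, 0.002, -0.002]}, {"offset": [0.7, 0.6, 12.9], "rotation": [0.001, 0.002, -0.002]}, {"offset": [0.7, 0.6, 12.9], "rotation": [0.001, 0.002, -0.002]}]
```

Request:
apply_moves(
  motion=[
    {"offset": [0.7,0.5,12],"rotation": [0.001,0.002,-0.002]},
    {"offset": [0.7,0.5,13],"rotation": [0.001,0.002,-0.002]},
    {"offset": [0.7,0.5,13],"rotation": [0.001,0.002,-0.002]},
    {"offset": [0.7,0.5,10],"rotation": [0.001,0.002,-0.002]},
    {"offset": [0.5,0.5,4],"rotation": [0,0,0]},
    {"offset": [0,0,0],"rotation": [0,0,0]},
  ],
)

```text
time: 5.0
tool_pos: [0.4729, 0.283, 0.0814]
tool_rot: [3.14, 0.004, 2.848]
contact_force: [0.2, -0.5, -0.4]
opening: 0.0919
```

Run:
```python
from h import *
st()
plan([(.471,.285,.07,2.854)],[2])
p=read_camera("side");o=ortho(p,.4,.64,.13,.40,.02,1500)
cv2.imwrite("pics/b3.png",o[:,:,::-1])
```

```text
5.0 pos [0.4729 0.283  0.0814] rot [3.14  0.004 2.848] F [ 0.21 -0.52 -0.44] T [ 0.1  -0.12 -0.02] op 0.0919 q [ 0.4   0.64  1.69 -0.    0.81 -0.88]
[{"offset": [1.2, 0.7, 5.7], "rotation": [0.001, 0.002, -0.003]}, {"offset": [1.2, 0.7, 5.7], "rotation": [0.001, 0.002, -0.003]}]
```

View pics/b3.png

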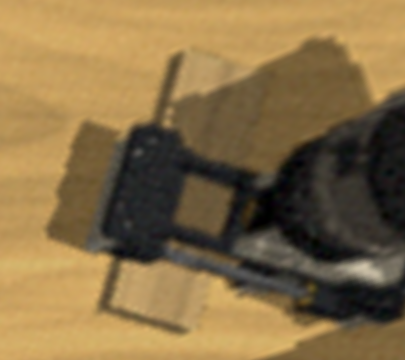

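Request:
apply_moves(
  motion=[
    {"offset": [1,0.6,5],"rotation": [0,0.002,-0.003]},
    {"offset": [1,0.6,4],"rotation": [0,0.002,-0.003]},
    {"offset": [0,0,1.5],"rotation": [0,0,0]},
    {"offset": [0,0,0],"rotation": [0,0,0]},
  ],
)

```text
time: 5.38
tool_pos: [0.4722, 0.2856, 0.072]
tool_rot: [3.138, 0.002, 2.855]
contact_force: [-0.1, -0.3, 0.1]
opening: 0.092
```

Request:
apply_moves(
  motion=[
    {"offset": [0,0,0],"rotation": [0,0,0]},
    {"offset": [0,0,0],"rotation": [0,0,0]},
    {"offset": [0,0,0],"rotation": [0,0,0]},
    {"offset": [0,0,0],"rotation": [0,0,0]},
    {"offset": [0,0,0],"rotation": [0,0,0]},
    {"offset": [0,0,0],"rotation": [0,0,0]},
  ],
  grip=1,
  grip_force=50,
)

```text
time: 5.88
tool_pos: [0.4725, 0.2858, 0.0728]
tool_rot: [3.137, 0.003, 2.855]
contact_force: [-0.5, 1.1, -2.0]
opening: 0.0595
```

Run:
```python
from h import *
st()
```

```text
5.88 pos [0.4725 0.2858 0.0728] rot [3.137e+00 3.000e-03 2.855e+00] F [-0.51  1.07 -1.97] T [ 0.05 -0.1  -0.02] op 0.0595 q [ 0.4   0.65  1.7   0.    0.79 -0.88]
```

Request:
apply_moves(
  motion=[
    {"offset": [0,0,-3],"rotation": [0,0,0]},
    {"offset": [0,0,-5],"rotation": [0,0,0]},
    {"offset": [0,0,-4],"rotation": [0,0,0]},
    {"offset": [0,0,0],"rotation": [0,0,0]},
  ],
  grip_force=60,
)

```text
time: 6.22
tool_pos: [0.4713, 0.2853, 0.0847]
tool_rot: [3.139, 0.0, 2.855]
contact_force: [1.1, 1.3, -3.9]
opening: 0.0593
```

Run:
```python
from h import *
st()
p=read_camera("side");cv2.imwrite("pics/l1.png",cv2.resize(p["img"][180:330,160:340],None,fx=4,fy=4)[:,:,::-1])
plan([(.484,.144,.085,1.815)],[12])
```

```text
6.22 pos [0.4713 0.2853 0.0847] rot [3.139 0.    2.855] F [ 1.08  1.34 -3.91] T [ 0.11 -0.02  0.04] op 0.0593 q [ 0.4   0.63  1.69  0.    0.82 -0.88]
[{"offset": [-4.4, -11.0, -0.1], "rotation": [0.0, -0.0, 0.087]}, {"offset": [-5.3, -10.6, -0.1], "rotation": [0.0, -0.0, 0.087]}, {"offset": [-6.2, -10.1, -0.1], "rotation": [0.0, -0.0, 0.087]}, {"offset": [-7.0, -9.5, -0.1], "rotation": [0.0, -0.0, 0.087]}, {"offset": [-7.8, -8.9, -0.1], "rotation": [0.0, -0.0, 0.087]}, {"offset": [-8.6, -8.1, -0.1], "rotation": [0.0, -0.0, 0.087]}, {"offset": [-9.2, -7.4, -0.1], "rotation": [0.0, -0.0, 0.087]}, {"offset": [-9.8, -6.5, -0.1], "rotation": [0.0, -0.0, 0.087]}, {"offset": [-10.4, -5.7, -0.1], "rotation": [0.0, -0.0, 0.087]}, {"offset": [-10.8, -4.8, -0.1], "rotation": [0.0, -0.0, 0.087]}, {"offset": [-11.2, -3.8, -0.0], "rotation": [0.0, -0.0, 0.087]}, {"offset": [-11.5, -2.8, -0.0], "rotation": [0.0, -0.0, 0.087]}]
```

View pics/l1.png

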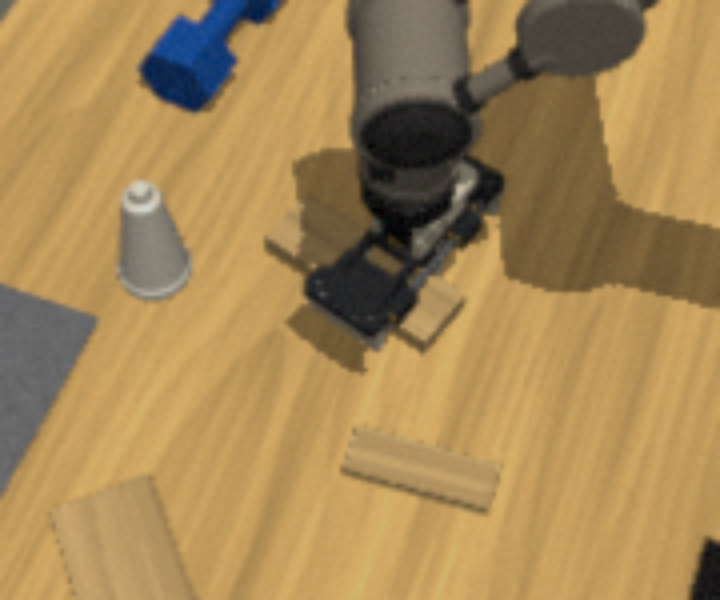

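Request:
apply_moves(
  motion=[
    {"offset": [-4.4,-11.0,-0.1],"rotation": [0.0,-0.0,0.087]},
    {"offset": [-5.3,-10.6,-0.1],"rotation": [0.0,-0.0,0.087]},
    {"offset": [-6.2,-10.1,-0.1],"rotation": [0.0,-0.0,0.087]},
    {"offset": [-7.0,-9.5,-0.1],"rotation": [0.0,-0.0,0.087]},
    {"offset": [-7.8,-8.9,-0.1],"rotation": [0.0,-0.0,0.087]},
    {"offset": [-8.6,-8.1,-0.1],"rotation": [0.0,-0.0,0.087]},
    {"offset": [-9.2,-7.4,-0.1],"rotation": [0.0,-0.0,0.087]},
    {"offset": [-9.8,-6.5,-0.1],"rotation": [0.0,-0.0,0.087]},
    {"offset": [-10.4,-5.7,-0.1],"rotation": [0.0,-0.0,0.087]},
    {"offset": [-10.8,-4.8,-0.1],"rotation": [0.0,-0.0,0.087]},
    {"offset": [-9,-3,0],"rotation": [0.0,-0.0,0.06]},
    {"offset": [0,0,0],"rotation": [0.0,-0.0,0]},
  ],
)

```text
time: 7.27
tool_pos: [0.48, 0.1531, 0.0848]
tool_rot: [3.14, -0.003, 1.88]
contact_force: [0.2, 1.0, -2.8]
opening: 0.0596
```

Run:
```python
from h import *
st()
im=[]
for n,(a,b,c,d) in(("side",(120,270,190,340)),("top",(130,280,210,360))):
    p=read_camera(n);im.append(cv2.resize(p["img"][a:b,c:d],None,fx=2.6,fy=4)[:,:,::-1]); 
    for q in ("board_mid","machine"): print(n,q,[(d["location"],d["score"]) for d in tip_of(q,p)])
cv2.imwrite("pics/l2.png",np.hstack(im))
plan([(.484,.144,.085,1.815)],[2])
```

```text
7.27 pos [0.48   0.1531 0.0848] rot [ 3.14e+00 -3.00e-03  1.88e+00] F [ 0.16  0.97 -2.75] T [ 0.11 -0.08  0.02] op 0.0596 q [ 0.16  0.57  1.82  0.    0.74 -0.16]
side board_mid [([0.5506, 0.6426, 0.0149], 0.85), ([0.4977, 0.1098, 0.0245], 0.8), ([0.404, 0.4219, 0.0055], 0.72)]
side machine []
top board_mid [([0.4046, 0.4273, 0.0021], 0.88), ([0.5448, 0.6417, 0.0138], 0.77)]
top machine [([0.5332, -0.0578, 0.0016], 0.62)]
[{"offset": [-5.9, 0.2, -0.1], "rotation": [0.001, -0.002, 0.036]}, {"offset": [-5.9, 0.4, -0.1], "rotation": [0.001, -0.002, 0.036]}]
```

View pics/l2.png

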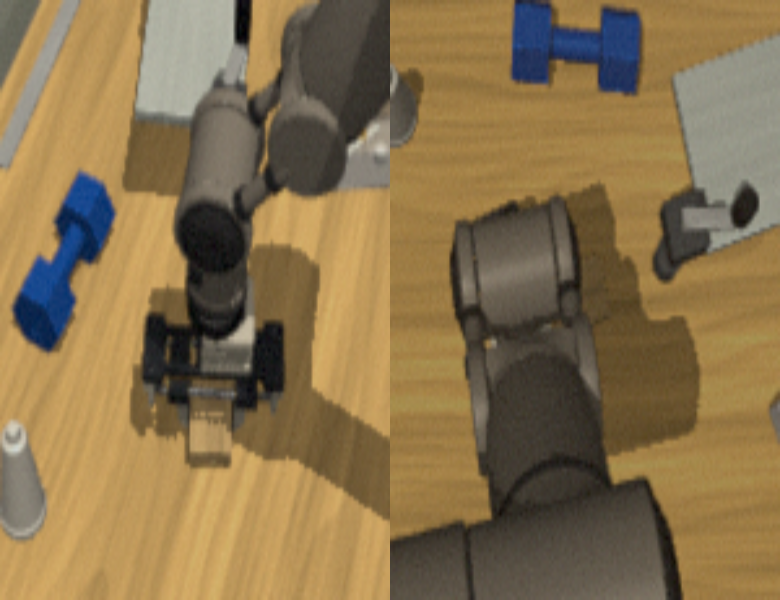

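Run:
```python
from h import *
p=read_camera("top")
for z in(.2,.3,.35): print(z,ray(p,[[283,205],[235,195],[296,190],[283,180]],z).round(3).tolist())
print(ray(p,[[318,192],[311,198]],.2).round(3))
cv2.imwrite("pics/l3.png",cv2.resize(p["img"][150:290,200:360],None,fx=5,fy=4)[:,:,::-1])
```

```text
0.2 [[0.477, 0.072, 0.2], [0.513, 0.225, 0.2], [0.525, 0.028, 0.2], [0.559, 0.069, 0.2]]
0.3 [[0.462, 0.08, 0.3], [0.494, 0.22, 0.3], [0.506, 0.04, 0.3], [0.537, 0.077, 0.3]]
0.35 [[0.454, 0.084, 0.35], [0.485, 0.217, 0.35], [0.496, 0.046, 0.35], [0.526, 0.081, 0.35]]
[[ 0.517 -0.042  0.2  ]
 [ 0.498 -0.019  0.2  ]]
```

View pics/l3.png

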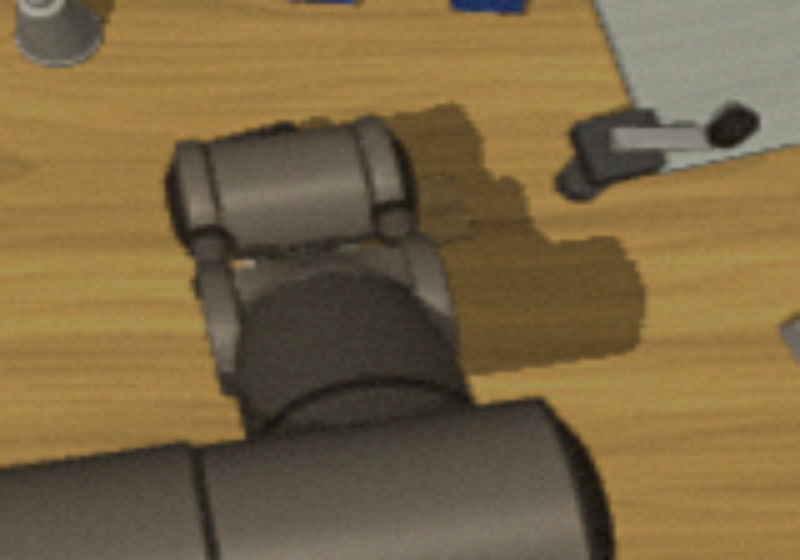

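Run:
```python
from h import *
s=read_camera("side");t=read_camera("top")
def P(p):return p["camera_matrix"]@np.c_[p["R"],p["t"]]
def tri(a,b):
    ua=cv2.undistortPoints(np.array([[a]],float),s["camera_matrix"],s["D"],P=s["camera_matrix"])[0].T
    ub=cv2.undistortPoints(np.array([[b]],float),t["camera_matrix"],t["D"],P=t["camera_matrix"])[0].T
    X=cv2.triangulatePoints(P(s),P(t),ua,ub)[:,0];X=X[:3]/X[3];return X.round(3),proj(s,X),proj(t,X)
print(tri((271.5,179),(236,200)))
for z in(.15,.2,.25,.3,.35): print(z,ray(s,[[271.5,179],[271,188]],z).round(3).tolist())
cv2.imwrite("pics/s4.png",cv2.resize(s["img"][120:250,210:340],None,fx=4.5,fy=4.5)[:,:,::-1])
```

```text
(array([0.469, 0.214, 0.342]), array([[270.64451807, 178.71696873]]), array([[236.11893908, 201.07524712]]))
0.15 [[0.516, 0.05, 0.15], [0.503, 0.091, 0.15]]
0.2 [[0.503, 0.093, 0.2], [0.491, 0.132, 0.2]]
0.25 [[0.49, 0.135, 0.25], [0.479, 0.173, 0.25]]
0.3 [[0.477, 0.178, 0.3], [0.467, 0.214, 0.3]]
0.35 [[0.464, 0.221, 0.35], [0.454, 0.255, 0.35]]
```

View pics/s4.png

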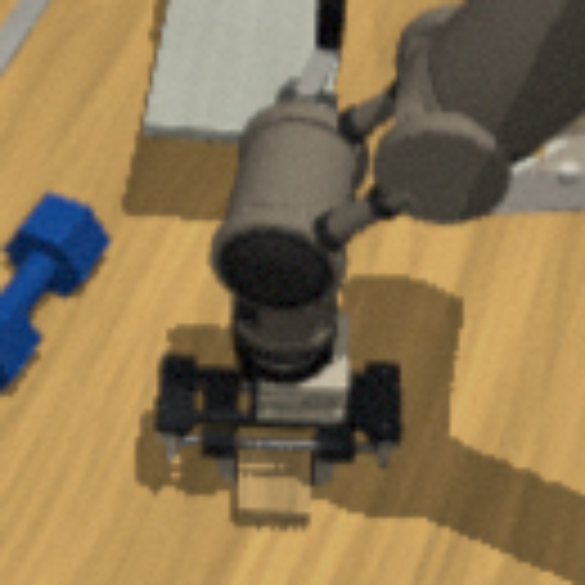

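Run:
```python
from h import *
st()
plan([(.484,.142,.083,1.815),(.508,.0473,.082,1.815)],[2,8])
```

```text
7.72 pos [0.4799 0.1549 0.0849] rot [ 3.140e+00 -3.000e-03  1.885e+00] F [-0.3   0.35 -3.35] T [ 0.18 -0.05 -0.05] op 0.0594 q [ 0.16  0.57  1.82  0.    0.74 -0.16]
[{"offset": [-6.8, -0.0, 0.9], "rotation": [0.001, -0.002, 0.035]}, {"offset": [-6.8, 0.2, 0.9], "rotation": [0.001, -0.002, 0.035]}, {"offset": [-12.2, 0.0, 0.1], "rotation": [0.0, 0.0, 0.0]}, {"offset": [-12.2, 0.0, 0.1], "rotation": [0.0, 0.0, 0.0]}, {"offset": [-12.2, 0.0, 0.1], "rotation": [0.0, 0.0, 0.0]}, {"offset": [-12.2, 0.0, 0.1], "rotation": [0.0, 0.0, 0.0]}, {"offset": [-12.2, 0.0, 0.1], "rotation": [0.0, 0.0, 0.0]}, {"offset": [-12.2, 0.0, 0.1], "rotation": [0.0, 0.0, 0.0]}, {"offset": [-12.2, 0.0, 0.1], "rotation": [0.0, 0.0, 0.0]}, {"offset": [-12.2, 0.0, 0.1], "rotation": [0.0, 0.0, 0.0]}]
```

Insert in two stages, stopping short to check.

Request:
apply_moves(
  motion=[
    {"offset": [-6.8,0,0.9],"rotation": [0.001,-0.002,0.035]},
    {"offset": [-6.8,0.2,0.9],"rotation": [0.001,-0.002,0.035]},
    {"offset": [-10,0,0],"rotation": [0,0,0]},
    {"offset": [-10,0,0],"rotation": [0,0,0]},
    {"offset": [-10,0,0],"rotation": [0,0,0]},
    {"offset": [-10,0,0],"rotation": [0,0,0]},
    {"offset": [-10,0,0],"rotation": [0,0,0]},
    {"offset": [-6,0,0],"rotation": [0,0,0]},
    {"offset": [0,0,0],"rotation": [0,0,0]},
  ],
)

```text
time: 8.47
tool_pos: [0.4994, 0.0805, 0.083]
tool_rot: [3.141, 0.002, 1.811]
contact_force: [0.2, 0.7, -3.3]
opening: 0.0592
```

Run:
```python
from h import *
st()
im=[]
for n,(a,b,c,d) in(("side",(100,250,210,360)),("top",(130,280,230,380))):
    p=read_camera(n);im.append(cv2.resize(p["img"][a:b,c:d],None,fx=2.6,fy=4)[:,:,::-1]); 
cv2.imwrite("pics/l5.png",np.hstack(im))
plan([(.508,.0473,.082,1.815)],[4])
```

```text
8.47 pos [0.4994 0.0805 0.083 ] rot [3.141e+00 2.000e-03 1.811e+00] F [ 0.23  0.72 -3.3 ] T [ 0.17 -0.08  0.02] op 0.0592 q [ 0.01  0.58  1.82 -0.    0.74 -0.23]
[{"offset": [-8.8, 0.1, 0.2], "rotation": [0.0, 0.0, -0.001]}, {"offset": [-8.8, 0.1, 0.2], "rotation": [0.0, 0.0, -0.001]}, {"offset": [-8.8, 0.1, 0.2], "rotation": [0.0, 0.0, -0.001]}, {"offset": [-8.8, 0.1, 0.2], "rotation": [0.0, 0.0, -0.001]}]
```

View pics/l5.png

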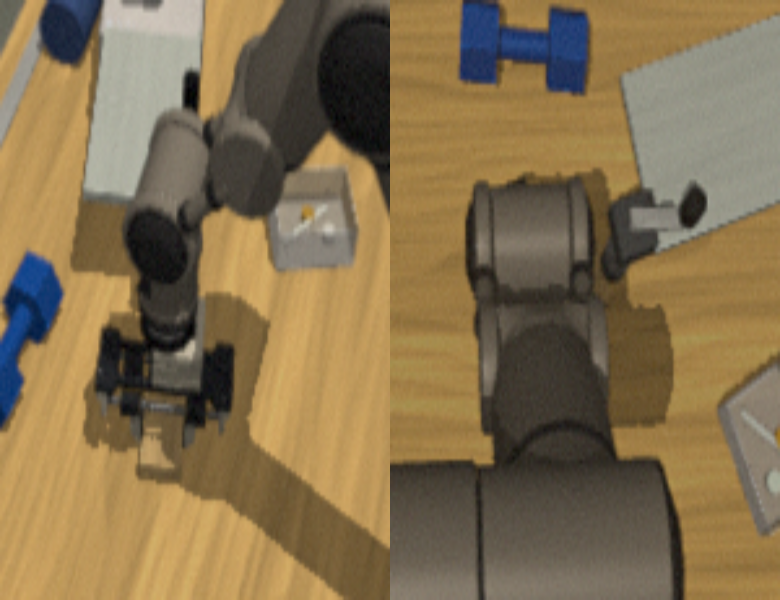

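Request:
apply_moves(
  motion=[
    {"offset": [-6,0,0],"rotation": [0,0,0]},
    {"offset": [-8,0,0],"rotation": [0,0,0]},
    {"offset": [-8,0,0],"rotation": [0,0,0]},
    {"offset": [-8,0,0],"rotation": [0,0,0]},
    {"offset": [-4,0,0],"rotation": [0,0,0]},
    {"offset": [0,0,0],"rotation": [0,0,0]},
  ],
)

```text
time: 9.07
tool_pos: [0.5076, 0.0464, 0.083]
tool_rot: [-3.141, 0.001, 1.814]
contact_force: [0.3, -0.8, -3.9]
opening: 0.0594
```

Run:
```python
from h import *
st()
plan([(.508,.0473,.073,1.815)],[4])
```

```text
9.07 pos [0.5076 0.0464 0.083 ] rot [-3.141e+00  1.000e-03  1.814e+00] F [ 0.27 -0.76 -3.95] T [ 0.17 -0.07 -0.03] op 0.0594 q [-0.06  0.58  1.81 -0.    0.75 -0.3 ]
[{"offset": [0.2, 0.2, 2.5], "rotation": [-0.0, 0.0, -0.0]}, {"offset": [0.2, 0.2, 2.5], "rotation": [-0.0, 0.0, -0.0]}, {"offset": [0.2, 0.2, 2.5], "rotation": [-0.0, 0.0, -0.0]}, {"offset": [0.2, 0.2, 2.5], "rotation": [-0.0, 0.0, -0.0]}]
```

Request:
apply_moves(
  motion=[
    {"offset": [0.2,0.2,2.5],"rotation": [0,0,0]},
    {"offset": [0.2,0.2,2.5],"rotation": [0,0,0]},
    {"offset": [0,0,2.5],"rotation": [0,0,0]},
    {"offset": [0,0,2],"rotation": [0,0,0]},
    {"offset": [0,0,1],"rotation": [0,0,0]},
  ],
)

```text
time: 9.48
tool_pos: [0.5081, 0.0467, 0.0728]
tool_rot: [3.141, 0.002, 1.814]
contact_force: [-8.4, -3.2, 24.7]
opening: 0.0593
```

Run:
```python
from h import *
st()
```

```text
9.48 pos [0.5081 0.0467 0.0728] rot [3.141e+00 2.000e-03 1.814e+00] F [-8.39 -3.19 24.68] T [-0.45  0.83 -0.08] op 0.0593 q [-0.06  0.6   1.81 -0.    0.73 -0.3 ]
```

Request:
apply_moves(
  motion=[
    {"offset": [0,0,-0.7],"rotation": [0,0,0]},
    {"offset": [0,0,0],"rotation": [0,0,0]},
  ],
)

```text
time: 9.65
tool_pos: [0.5082, 0.047, 0.074]
tool_rot: [3.14, 0.002, 1.815]
contact_force: [0.5, -0.2, -3.2]
opening: 0.0593
```

Request:
apply_moves(
  motion=[
    {"offset": [0,0,0],"rotation": [0,0,0]},
    {"offset": [0,0,0],"rotation": [0,0,0]},
    {"offset": [0,0,0],"rotation": [0,0,0]},
    {"offset": [0,0,0],"rotation": [0,0,0]},
    {"offset": [0,0,-5],"rotation": [0,0,0]},
    {"offset": [0,0,-10],"rotation": [0,0,0]},
    {"offset": [0,0,-10],"rotation": [0,0,0]},
  ],
  grip=0,
)

```text
time: 10.23
tool_pos: [0.5078, 0.0477, 0.0992]
tool_rot: [-3.141, 0.002, 1.816]
contact_force: [-0.2, -0.7, 0.2]
opening: 0.0917
```

Run:
```python
from h import *
st()
# back away along machine +y (tool +x) then up
plan([(.470,.18,.13,1.815),(.40,.18,.36,1.815)],[5,8])
```

```text
10.23 pos [0.5078 0.0477 0.0992] rot [-3.141e+00  2.000e-03  1.816e+00] F [-0.16 -0.65  0.23] T [-0.04 -0.12 -0.04] op 0.0917 q [-0.06  0.56  1.8  -0.    0.79 -0.3 ]
[{"offset": [27.5, -0.9, -6.2], "rotation": [-0.0, 0.0, 0.0]}, {"offset": [27.5, -0.9, -6.2], "rotation": [-0.0, 0.0, 0.0]}, {"offset": [27.5, -0.9, -6.2], "rotation": [-0.0, 0.0, 0.0]}, {"offset": [27.5, -0.9, -6.2], "rotation": [-0.0, 0.0, 0.0]}, {"offset": [27.5, -0.9, -6.2], "rotation": [-0.0, 0.0, 0.0]}, {"offset": [2.1, -8.5, -28.7], "rotation": [0.0, 0.0, 0.0]}, {"offset": [2.1, -8.5, -28.7], "rotation": [0.0, 0.0, 0.0]}, {"offset": [2.1, -8.5, -28.7], "rotation": [0.0, 0.0, 0.0]}, {"offset": [2.1, -8.5, -28.7], "rotation": [0.0, 0.0, 0.0]}, {"offset": [2.1, -8.5, -28.7], "rotation": [0.0, 0.0, 0.0]}, {"offset": [2.1, -8.5, -28.7], "rotation": [0.0, 0.0, 0.0]}, {"offset": [2.1, -8.5, -28.7], "rotation": [0.0, 0.0, 0.0]}]
[{"offset": [2.1, -8.5, -28.7], "rotation": [0.0, 0.0, 0.0]}]
```

Request:
apply_moves(
  motion=[
    {"offset": [25,0,-10],"rotation": [0,0,0]},
    {"offset": [27,0,-8],"rotation": [0,0,0]},
    {"offset": [27.5,0,-8],"rotation": [0,0,0]},
    {"offset": [27.5,0,-8],"rotation": [0,0,0]},
    {"offset": [27.5,0,-10],"rotation": [0,0,0]},
    {"offset": [2,-10,-30],"rotation": [0,0,0]},
    {"offset": [2,-10,-30],"rotation": [0,0,0]},
    {"offset": [2,-10,-30],"rotation": [0,0,0]},
    {"offset": [2,-10,-30],"rotation": [0,0,0]},
    {"offset": [2,-10,-30],"rotation": [0,0,0]},
    {"offset": [2,-10,-30],"rotation": [0,0,0]},
    {"offset": [0,0,-20],"rotation": [0,0,0]},
  ],
)

```text
time: 11.23
tool_pos: [0.4064, 0.181, 0.3651]
tool_rot: [3.132, 0.002, 1.815]
contact_force: [1.2, 0.4, -0.2]
opening: 0.0921
```

Run:
```python
from h import *
st()
for n,(a,b,c,d) in(("side",(110,220,220,330)),("top",(140,250,240,350))):
    p=read_camera(n);cv2.imwrite(f"pics/p_{n}.png",cv2.resize(p["img"][a:b,c:d],None,fx=5,fy=5,interpolation=cv2.INTER_CUBIC)[:,:,::-1]); 
    for q in ("board_mid","machine","crank_axis","knob"): print(n,q,[(d["location"],d["score"]) for d in tip_of(q,p)])
    # overlay predicted board top & foot circle
    o=p["img"].copy(); c,s=np.cos(.245),np.sin(.245)
    W=lambda x,y,z:[.534+c*x-s*y,-.0575+s*x+c*y,z]
    o=cv2.resize(o,None,fx=4,fy=4,interpolation=cv2.INTER_CUBIC)
    pts=proj(p,[W(x,y,.02) for x,y in((-.03,-.026),(.03,-.026),(.03,.154),(-.03,.154))])*4
    cv2.polylines(o,[pts.astype(int)],True,(255,0,0),1)
    for z,col in((.02,(0,255,0)),(.055,(0,0,255))):
        pts=proj(p,[W(.018*np.cos(t),.018*np.sin(t),z) for t in np.linspace(0,6.28,30)])*4
        cv2.polylines(o,[pts.astype(int)],True,col,1)
    cv2.imwrite(f"pics/o_{n}.png",o[(440 if n=="side" else 560):1000,(880 if n=="side" else 960):][:440,:560,::-1])
```

```text
11.23 pos [0.4064 0.181  0.3651] rot [3.132e+00 2.000e-03 1.815e+00] F [ 1.24  0.36 -0.21] T [-0.01 -0.18 -0.03] op 0.0921 q [ 0.25  0.14  1.6  -0.    1.4   0.  ]
side board_mid [([0.5491, 0.6404, 0.0179], 0.68), ([0.5209, 0.002, 0.0097], 0.6)]
side machine []
side crank_axis [([0.5333, -0.0634, 0.2692], 0.93)]
side knob [([0.5365, -0.1117, 0.2691], 0.55)]
top board_mid [([0.5453, 0.6399, 0.0133], 0.93), ([0.5199, 0.0006, 0.0112], 0.89), ([0.4067, 0.4258, 0.0026], 0.79), ([0.5371, -0.1175, 0.2683], 0.68)]
top machine [([0.5372, -0.0573, 0.0023], 0.97)]
top crank_axis [([0.5336, -0.0565, 0.2726], 0.84)]
top knob [([0.5342, -0.1178, 0.2673], 0.66)]
```

View pics/p_side.png

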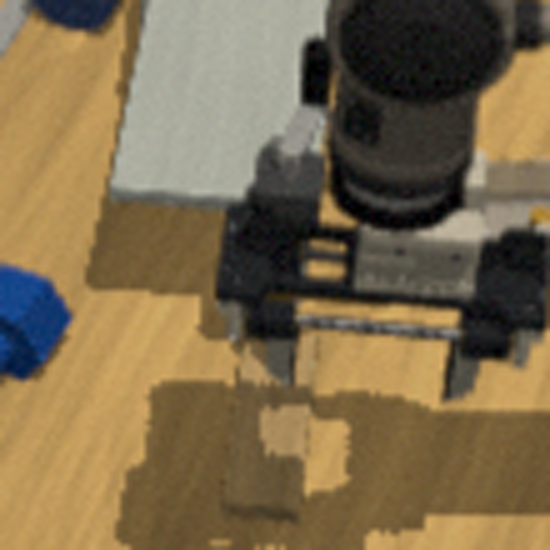

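View pics/o_side.png

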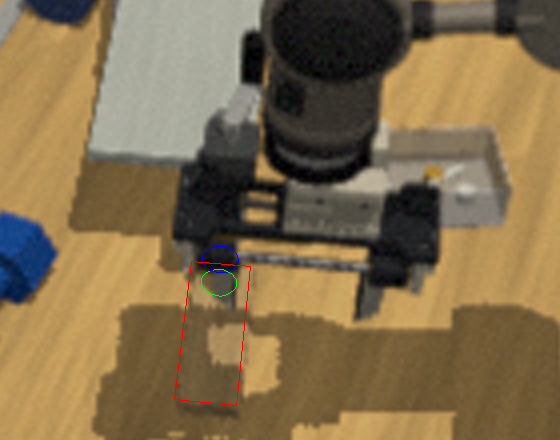

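View pics/o_top.png

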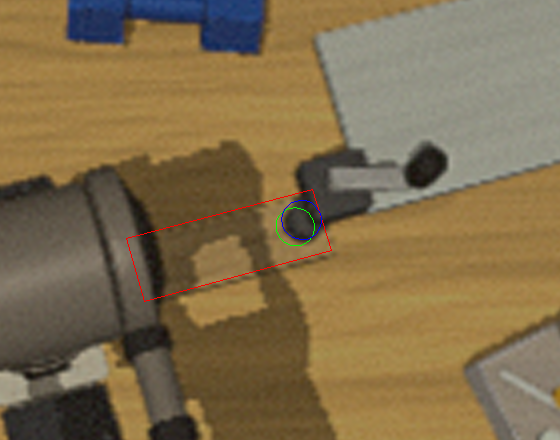

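Run:
```python
from h import *
plan([(.5357,-.1172,.395,1.815)],[11])
```

```text
[{"offset": [-29.1, 4.7, -3.1], "rotation": [0.0, 0.0, -0.0]}, {"offset": [-29.1, 4.7, -3.1], "rotation": [0.0, 0.0, -0.0]}, {"offset": [-29.1, 4.7, -3.1], "rotation": [0.0, 0.0, -0.0]}, {"offset": [-29.1, 4.7, -3.1], "rotation": [0.0, 0.0, -0.0]}, {"offset": [-29.1, 4.7, -3.1], "rotation": [0.0, 0.0, -0.0]}, {"offset": [-29.1, 4.7, -3.2], "rotation": [0.0, 0.0, -0.0]}, {"offset": [-29.1, 4.7, -3.2], "rotation": [0.0, 0.0, -0.0]}, {"offset": [-29.1, 4.7, -3.2], "rotation": [0.0, 0.0, -0.0]}, {"offset": [-29.1, 4.7, -3.2], "rotation": [0.0, 0.0, -0.0]}, {"offset": [-29.1, 4.7, -3.2], "rotation": [0.0, 0.0, -0.0]}, {"offset": [-29.1, 4.7, -3.2], "rotation": [0.0, 0.0, -0.0]}]
```

Request:
apply_moves(
  motion=[
    {"offset": [-20,4.7,-8],"rotation": [0,0,0]},
    {"offset": [-29,4.7,-6],"rotation": [0,0,0]},
    {"offset": [-29,4.7,-4],"rotation": [0,0,0]},
    {"offset": [-29,4.7,-3],"rotation": [0,0,0]},
    {"offset": [-29,4.7,-3],"rotation": [0,0,0]},
    {"offset": [-29,4.7,-3],"rotation": [0,0,0]},
    {"offset": [-29,4.7,-3],"rotation": [0,0,0]},
    {"offset": [-29,4.7,-2],"rotation": [0,0,0]},
    {"offset": [-29,4.7,-1],"rotation": [0,0,0]},
    {"offset": [-25,4.7,0],"rotation": [0,0,0]},
    {"offset": [-15,2,0],"rotation": [0,0,0]},
    {"offset": [0,0,0],"rotation": [0,0,0]},
  ],
)

```text
time: 12.73
tool_pos: [0.5312, -0.1038, 0.3848]
tool_rot: [-3.128, -0.004, 1.818]
contact_force: [0.0, 0.4, -0.4]
opening: 0.0918
```

Run:
```python
from h import *
st()
p=read_camera("side");cv2.imwrite("pics/k_side.png",cv2.resize(p["img"][70:220,200:350],None,fx=4,fy=4,interpolation=cv2.INTER_CUBIC)[:,:,::-1]) 
plan([(.5357,-.1172,.318,1.815)],[7])
```

```text
12.73 pos [ 0.5312 -0.1038  0.3848] rot [-3.128 -0.004  1.818] F [ 0.01  0.38 -0.38] T [-0.01 -0.14  0.03] op 0.0918 q [-0.33  0.33  1.29 -0.    1.54 -0.58]
[{"offset": [-2.2, 0.3, 9.5], "rotation": [-0.002, -0.001, 0.0]}, {"offset": [-2.2, 0.3, 9.5], "rotation": [-0.002, -0.001, 0.0]}, {"offset": [-2.2, 0.3, 9.5], "rotation": [-0.002, -0.001, 0.0]}, {"offset": [-2.2, 0.3, 9.5], "rotation": [-0.002, -0.001, 0.0]}, {"offset": [-2.2, 0.2, 9.5], "rotation": [-0.002, -0.001, 0.0]}, {"offset": [-2.2, 0.2, 9.5], "rotation": [-0.002, -0.001, 0.0]}, {"offset": [-2.2, 0.2, 9.5], "rotation": [-0.002, -0.001, 0.0]}]
```

View pics/k_side.png

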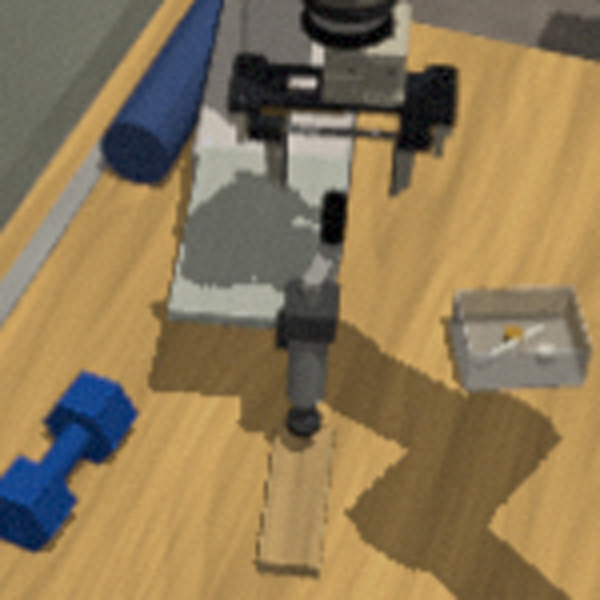

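Request:
apply_moves(
  motion=[
    {"offset": [-3,0.3,6],"rotation": [-0.004,-0.001,0]},
    {"offset": [-3,0.3,9],"rotation": [-0.003,-0.001,0]},
    {"offset": [-3,0.3,10],"rotation": [-0.002,-0.001,0]},
    {"offset": [-3,0.3,10],"rotation": [-0.002,0,0]},
    {"offset": [-1,0.2,10],"rotation": [0,0,0]},
    {"offset": [-0.5,0.2,8],"rotation": [0,0,0]},
    {"offset": [0,0,5],"rotation": [0,0,0]},
    {"offset": [0,0,0],"rotation": [0,0,0]},
  ],
)

```text
time: 13.45
tool_pos: [0.5331, -0.1084, 0.3207]
tool_rot: [-3.137, -0.006, 1.825]
contact_force: [-0.5, -0.2, -0.3]
opening: 0.0919
```

Run:
```python
from h import *
st()
p=read_camera("side");cv2.imwrite("pics/k2_side.png",cv2.resize(p["img"][80:160,240:320],None,fx=7,fy=7,interpolation=cv2.INTER_CUBIC)[:,:,::-1]) 
plan([(.5357,-.1172,.318,1.815)],[2])
```

```text
13.45 pos [ 0.5331 -0.1084  0.3207] rot [-3.137 -0.006  1.825] F [-0.47 -0.23 -0.34] T [-0.01 -0.12  0.02] op 0.0919 q [-0.34  0.36  1.42  0.    1.37 -0.6 ]
[{"offset": [-4.6, 0.1, 1.6], "rotation": [-0.002, -0.003, 0.005]}, {"offset": [-4.6, 0.1, 1.6], "rotation": [-0.002, -0.003, 0.005]}]
```

View pics/k2_side.png

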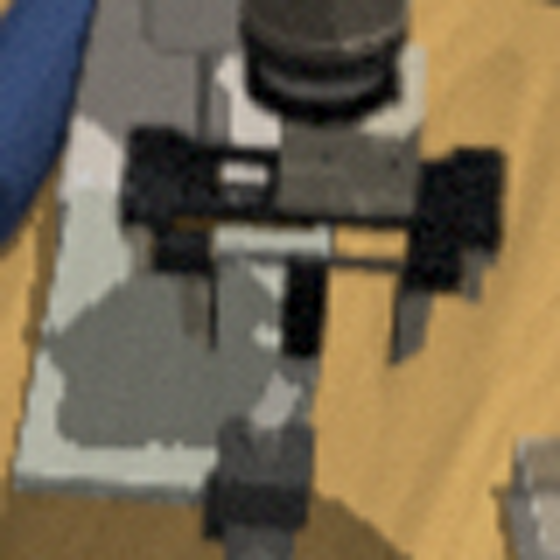

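Request:
apply_moves(
  motion=[
    {"offset": [-4.6,0,1.5],"rotation": [-0.002,-0.002,0.005]},
    {"offset": [-4.6,0,1.5],"rotation": [0,0,0.005]},
    {"offset": [-2,0,0],"rotation": [0,0,0]},
    {"offset": [0,0,0],"rotation": [0,0,0]},
  ],
)

```text
time: 13.83
tool_pos: [0.5368, -0.1198, 0.3197]
tool_rot: [3.14, -0.001, 1.816]
contact_force: [-0.1, 0.6, 0.3]
opening: 0.0919
```

Run:
```python
from h import *
st()
```

```text
13.83 pos [ 0.5368 -0.1198  0.3197] rot [ 3.140e+00 -1.000e-03  1.816e+00] F [-0.09  0.59  0.28] T [ 0.02 -0.09 -0.01] op 0.0919 q [-0.36  0.37  1.41  0.    1.37 -0.6 ]
```

Request:
apply_moves(
  motion=[
    {"offset": [1.5,0,0.5],"rotation": [0,0,0]},
    {"offset": [0,0,0],"rotation": [0,0,0]},
    {"offset": [0,0,0],"rotation": [0,0,0]},
    {"offset": [0,0,0],"rotation": [0,0,0]},
    {"offset": [0,0,0],"rotation": [0,0,0]},
    {"offset": [0,0,0],"rotation": [0,0,0]},
    {"offset": [0,0,0],"rotation": [0,0,0]},
    {"offset": [0,0,0],"rotation": [0,0,0]},
    {"offset": [0,0,0],"rotation": [0,0,0]},
    {"offset": [0,0,0],"rotation": [0,0,0]},
    {"offset": [0,0,0],"rotation": [0,0,0]},
    {"offset": [0,0,0],"rotation": [0,0,0]},
  ],
  grip=1,
  grip_force=35,
)

```text
time: 14.83
tool_pos: [0.5362, -0.1187, 0.3201]
tool_rot: [3.14, -0.001, 1.815]
contact_force: [0.8, -0.4, 0.1]
opening: 0.0237
```

Run:
```python
from h import *
st()
p=read_camera("top");cv2.imwrite("pics/k3.png",cv2.resize(p["img"][100:240,270:410],None,fx=4,fy=4,interpolation=cv2.INTER_CUBIC)[:,:,::-1])
p=read_camera("side");cv2.imwrite("pics/k3s.png",cv2.resize(p["img"][80:160,240:320],None,fx=7,fy=7,interpolation=cv2.INTER_CUBIC)[:,:,::-1])
```

```text
14.83 pos [ 0.5362 -0.1187  0.3201] rot [ 3.140e+00 -1.000e-03  1.815e+00] F [ 0.8  -0.43  0.09] T [-0.   -0.27  0.  ] op 0.0237 q [-0.36  0.37  1.41  0.    1.37 -0.6 ]
```

View pics/k3s.png

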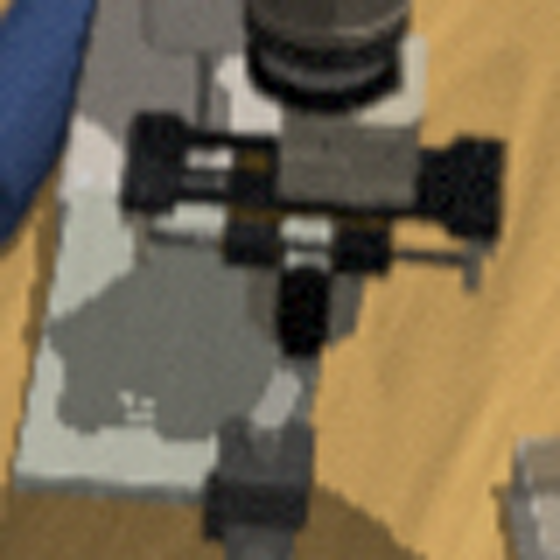

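```bash
cat >> h.py <<'E'
def crank(n,d,C=(.534,-.058),r=.06,eff=1.0):
    s=observe(); p=np.array(s["tool_pos"][:2]); C=np.array(C)
    R=Ro.from_euler('xyz',s["tool_rot"])
    v=p-C; ph=np.arctan2(v[1],v[0]); f=np.array(s["contact_force"][:2])
    t=np.array([np.sin(ph),-np.cos(ph)]); print("phi",round(float(ph),3),"rad",round(float(np.hypot(*v)),4),"Ft(resist)",round(float(-f@t),2),"Fr",round(float(f@v/np.hypot(*v)),2),"z",round(float(s["tool_pos"][2]),4),"rot",np.round(s["tool_rot"],3),"op",round(s["opening"],4),"t",round(s["time"],2))
    rows=[]; 
    for i in range(n):
        a=ph-d*eff*i; b=a-d
        rr0=np.hypot(*v) if i==0 else r
        dv=r*np.array([np.cos(b),np.sin(b)])-rr0*np.array([np.cos(a),np.sin(a)])
        o=R.inv().apply([dv[0]*1000,dv[1]*1000,0])
        rows.append({"offset":[round(float(o[0]),1),round(float(o[1]),1),0],"rotation":[0,0,0]})
    print(json.dumps(rows))
    with open("log.txt","a") as g: g.write(f"{s['time']} {p[0]} {p[1]} {f[0]} {f[1]}\n")
E
python3 -c "
from h import *
crank(6,.15)"
```

```text
phi -1.534 rad 0.0607 Ft(resist) -0.97 Fr 0.1 z 0.32 rot [ 3.140e+00 -1.000e-03  1.815e+00] op 0.0234 t 14.93
[{"offset": [3.2, -8.5, 0], "rotation": [0, 0, 0]}, {"offset": [3.8, -8.2, 0], "rotation": [0, 0, 0]}, {"offset": [4.9, -7.5, 0], "rotation": [0, 0, 0]}, {"offset": [6.0, -6.7, 0], "rotation": [0, 0, 0]}, {"offset": [6.9, -5.7, 0], "rotation": [0, 0, 0]}, {"offset": [7.7, -4.6, 0], "rotation": [0, 0, 0]}]
```

Request:
apply_moves(
  motion=[
    {"offset": [3.2,-8.5,0],"rotation": [0,0,0]},
    {"offset": [3.8,-8.2,0],"rotation": [0,0,0]},
    {"offset": [4.9,-7.5,0],"rotation": [0,0,0]},
    {"offset": [6.0,-6.7,0],"rotation": [0,0,0]},
    {"offset": [6.9,-5.7,0],"rotation": [0,0,0]},
    {"offset": [7.7,-4.6,0],"rotation": [0,0,0]},
  ],
)

```text
time: 15.43
tool_pos: [0.4947, -0.1037, 0.3201]
tool_rot: [3.124, 0.019, 1.812]
contact_force: [2.1, -8.9, -0.6]
opening: 0.0232
```

```bash
python3 -c "
from h import *
crank(8,.18)"
```

```text
phi -2.282 rad 0.0603 Ft(resist) 7.38 Fr 5.32 z 0.3201 rot [3.124 0.019 1.812] op 0.0232 t 15.43
[{"offset": [9.5, -5.2, 0], "rotation": [0, 0, 0]}, {"offset": [10.1, -3.7, 0], "rotation": [0, 0, 0]}, {"offset": [10.6, -1.8, 0], "rotation": [0, 0, 0]}, {"offset": [10.8, 0.1, 0], "rotation": [0, 0, 0]}, {"offset": [10.6, 2.1, 0], "rotation": [0, 0, 0]}, {"offset": [10.0, 3.9, 0], "rotation": [0, 0, 0]}, {"offset": [9.2, 5.7, 0], "rotation": [0, 0, 0]}, {"offset": [8.0, 7.2, 0], "rotation": [0, 0, 0]}]
```

```bash
python3 -c "
from h import *
crank(10,.18,eff=.87)"
```

```text
phi -2.282 rad 0.0603 Ft(resist) 7.38 Fr 5.32 z 0.3201 rot [3.124 0.019 1.812] op 0.0232 t 15.43
[{"offset": [9.5, -5.2, 0], "rotation": [0, 0, 0]}, {"offset": [10.0, -3.9, 0], "rotation": [0, 0, 0]}, {"offset": [10.5, -2.3, 0], "rotation": [0, 0, 0]}, {"offset": [10.8, -0.6, 0], "rotation": [0, 0, 0]}, {"offset": [10.7, 1.1, 0], "rotation": [0, 0, 0]}, {"offset": [10.4, 2.7, 0], "rotation": [0, 0, 0]}, {"offset": [9.9, 4.3, 0], "rotation": [0, 0, 0]}, {"offset": [9.1, 5.8, 0], "rotation": [0, 0, 0]}, {"offset": [8.1, 7.2, 0], "rotation": [0, 0, 0]}, {"offset": [6.9, 8.3, 0], "rotation": [0, 0, 0]}]
```

Request:
apply_moves(
  motion=[
    {"offset": [9.5,-5.2,0],"rotation": [0,0,0]},
    {"offset": [10.0,-3.9,0],"rotation": [0,0,0]},
    {"offset": [10.5,-2.3,0],"rotation": [0,0,0]},
    {"offset": [10.8,-0.6,0],"rotation": [0,0,0]},
    {"offset": [10.7,1.1,0],"rotation": [0,0,0]},
    {"offset": [10.4,2.7,0],"rotation": [0,0,0]},
    {"offset": [9.9,4.3,0],"rotation": [0,0,0]},
    {"offset": [9.1,5.8,0],"rotation": [0,0,0]},
    {"offset": [8.1,7.2,0],"rotation": [0,0,0]},
    {"offset": [6.9,8.3,0],"rotation": [0,0,0]},
  ],
)

```text
time: 16.27
tool_pos: [0.4876, -0.0169, 0.3199]
tool_rot: [3.129, 0.049, 1.804]
contact_force: [-2.7, -7.1, 2.1]
opening: 0.0234
```

```bash
python3 -c "
from h import *
crank(10,.18,eff=.87)"
```

```text
phi 2.416 rad 0.062 Ft(resist) 7.15 Fr -2.71 z 0.3199 rot [3.129 0.049 1.804] op 0.0234 t 16.27
[{"offset": [3.8, 10.5, 0], "rotation": [0, 0, 0]}, {"offset": [3.9, 10.1, 0], "rotation": [0, 0, 0]}, {"offset": [2.2, 10.6, 0], "rotation": [0, 0, 0]}, {"offset": [0.6, 10.8, 0], "rotation": [0, 0, 0]}, {"offset": [-1.1, 10.7, 0], "rotation": [0, 0, 0]}, {"offset": [-2.8, 10.4, 0], "rotation": [0, 0, 0]}, {"offset": [-4.4, 9.9, 0], "rotation": [0, 0, 0]}, {"offset": [-5.9, 9.1, 0], "rotation": [0, 0, 0]}, {"offset": [-7.2, 8.0, 0], "rotation": [0, 0, 0]}, {"offset": [-8.4, 6.8, 0], "rotation": [0, 0, 0]}]
```

Run:
```python
s=open('h.py').read()
s=s.replace('''"rotation":[0,0,0]})
    print(json''','''"rotation":[round(float(a),3) for a in (R.inv()*Ro.from_euler('xyz',[np.pi,0,1.815])).as_rotvec()*(1.3/n)]})
    print(json''')
open('h.py','w').write(s)
from h import *
crank(10,.18,eff=.87)
```

```text
phi 2.416 rad 0.062 Ft(resist) 7.15 Fr -2.71 z 0.3199 rot [3.129 0.049 1.804] op 0.0234 t 16.27
[{"offset": [3.8, 10.5, 0], "rotation": [0.002, 0.006, -0.001]}, {"offset": [3.9, 10.1, 0], "rotation": [0.002, 0.006, -0.001]}, {"offset": [2.2, 10.6, 0], "rotation": [0.002, 0.006, -0.001]}, {"offset": [0.6, 10.8, 0], "rotation": [0.002, 0.006, -0.001]}, {"offset": [-1.1, 10.7, 0], "rotation": [0.002, 0.006, -0.001]}, {"offset": [-2.8, 10.4, 0], "rotation": [0.002, 0.006, -0.001]}, {"offset": [-4.4, 9.9, 0], "rotation": [0.002, 0.006, -0.001]}, {"offset": [-5.9, 9.1, 0], "rotation": [0.002, 0.006, -0.001]}, {"offset": [-7.2, 8.0, 0], "rotation": [0.002, 0.006, -0.001]}, {"offset": [-8.4, 6.8, 0], "rotation": [0.002, 0.006, -0.001]}]
```

Request:
apply_moves(
  motion=[
    {"offset": [3.8,10.5,0],"rotation": [0.002,0.006,-0.001]},
    {"offset": [3.9,10.1,0],"rotation": [0.002,0.006,-0.001]},
    {"offset": [2.2,10.6,0],"rotation": [0.002,0.006,-0.001]},
    {"offset": [0.6,10.8,0],"rotation": [0.002,0.006,-0.001]},
    {"offset": [-1.1,10.7,0],"rotation": [0.002,0.006,-0.001]},
    {"offset": [-2.8,10.4,0],"rotation": [0.002,0.006,-0.001]},
    {"offset": [-4.4,9.9,0],"rotation": [0.002,0.006,-0.001]},
    {"offset": [-5.9,9.1,0],"rotation": [0.002,0.006,-0.001]},
    {"offset": [-7.2,8.0,0],"rotation": [0.002,0.006,-0.001]},
    {"offset": [-8.4,6.8,0],"rotation": [0.002,0.006,-0.001]},
  ],
)

```text
time: 17.1
tool_pos: [0.5786, -0.0149, 0.3197]
tool_rot: [-3.101, -0.009, 1.816]
contact_force: [-10.5, 0.2, 3.8]
opening: 0.0232
```

```bash
python3 -c "
from h import *
crank(10,.18,eff=.87)"
```

```text
phi 0.768 rad 0.062 Ft(resist) 7.44 Fr -7.41 z 0.3197 rot [-3.101 -0.009  1.816] op 0.0232 t 17.1
[{"offset": [-10.8, 2.8, 0], "rotation": [-0.005, -0.001, 0.0]}, {"offset": [-10.4, 2.9, 0], "rotation": [-0.005, -0.001, 0.0]}, {"offset": [-10.7, 1.3, 0], "rotation": [-0.005, -0.001, 0.0]}, {"offset": [-10.8, -0.4, 0], "rotation": [-0.005, -0.001, 0.0]}, {"offset": [-10.6, -2.1, 0], "rotation": [-0.005, -0.001, 0.0]}, {"offset": [-10.1, -3.7, 0], "rotation": [-0.005, -0.001, 0.0]}, {"offset": [-9.4, -5.2, 0], "rotation": [-0.005, -0.001, 0.0]}, {"offset": [-8.5, -6.6, 0], "rotation": [-0.005, -0.001, 0.0]}, {"offset": [-7.4, -7.9, 0], "rotation": [-0.005, -0.001, 0.0]}, {"offset": [-6.0, -8.9, 0], "rotation": [-0.005, -0.001, 0.0]}]
```

Request:
apply_moves(
  motion=[
    {"offset": [-10.8,2.8,0],"rotation": [-0.005,-0.001,0.0]},
    {"offset": [-10.4,2.9,0],"rotation": [-0.005,-0.001,0.0]},
    {"offset": [-10.7,1.3,0],"rotation": [-0.005,-0.001,0.0]},
    {"offset": [-10.8,-0.4,0],"rotation": [-0.005,-0.001,0.0]},
    {"offset": [-10.6,-2.1,0],"rotation": [-0.005,-0.001,0.0]},
    {"offset": [-10.1,-3.7,0],"rotation": [-0.005,-0.001,0.0]},
    {"offset": [-9.4,-5.2,0],"rotation": [-0.005,-0.001,0.0]},
    {"offset": [-8.5,-6.6,0],"rotation": [-0.005,-0.001,0.0]},
    {"offset": [-7.4,-7.9,0],"rotation": [-0.005,-0.001,0.0]},
    {"offset": [-6.0,-8.9,0],"rotation": [-0.005,-0.001,0.0]},
  ],
)

```text
time: 17.93
tool_pos: [0.5771, -0.1018, 0.3198]
tool_rot: [3.121, -0.025, 1.829]
contact_force: [4.9, 6.1, 1.7]
opening: 0.0235
```

```bash
python3 -c "
from h import *
crank(7,.18,eff=.87)"
```

```text
phi -0.794 rad 0.0614 Ft(resist) 7.75 Fr -0.94 z 0.3198 rot [ 3.121 -0.025  1.829] op 0.0235 t 17.93
[{"offset": [-3.3, -10.5, 0], "rotation": [0.004, -0.005, 0.002]}, {"offset": [-2.9, -10.4, 0], "rotation": [0.004, -0.005, 0.002]}, {"offset": [-1.2, -10.7, 0], "rotation": [0.004, -0.005, 0.002]}, {"offset": [0.4, -10.8, 0], "rotation": [0.004, -0.005, 0.002]}, {"offset": [2.1, -10.6, 0], "rotation": [0.004, -0.005, 0.002]}, {"offset": [3.7, -10.1, 0], "rotation": [0.004, -0.005, 0.002]}, {"offset": [5.3, -9.4, 0], "rotation": [0.004, -0.005, 0.002]}]
```

Request:
apply_moves(
  motion=[
    {"offset": [-3.3,-10.5,0],"rotation": [0.004,-0.005,0.002]},
    {"offset": [-2.9,-10.4,0],"rotation": [0.004,-0.005,0.002]},
    {"offset": [-1.2,-10.7,0],"rotation": [0.004,-0.005,0.002]},
    {"offset": [0.4,-10.8,0],"rotation": [0.004,-0.005,0.002]},
    {"offset": [2.1,-10.6,0],"rotation": [0.004,-0.005,0.002]},
    {"offset": [3.7,-10.1,0],"rotation": [0.004,-0.005,0.002]},
    {"offset": [5.3,-9.4,0],"rotation": [0.004,-0.005,0.002]},
  ],
)

```text
time: 18.52
tool_pos: [0.5131, -0.1147, 0.3199]
tool_rot: [3.121, 0.014, 1.815]
contact_force: [8.3, 1.0, -1.3]
opening: 0.0233
```

Run:
```python
from h import *
crank(4,.15,eff=.85)
p=read_camera("side");cv2.imwrite("pics/c1.png",cv2.resize(p["img"][120:220,230:330],None,fx=6,fy=6,interpolation=cv2.INTER_CUBIC)[:,:,::-1])
```

```text
phi -1.923 rad 0.0604 Ft(resist) 7.41 Fr -3.81 z 0.3199 rot [3.121 0.014 1.815] op 0.0233 t 18.52
[{"offset": [5.9, -6.8, 0], "rotation": [0.007, 0.005, -0.0]}, {"offset": [6.4, -6.3, 0], "rotation": [0.007, 0.005, -0.0]}, {"offset": [7.2, -5.4, 0], "rotation": [0.007, 0.005, -0.0]}, {"offset": [7.8, -4.4, 0], "rotation": [0.007, 0.005, -0.0]}]
```

View pics/c1.png

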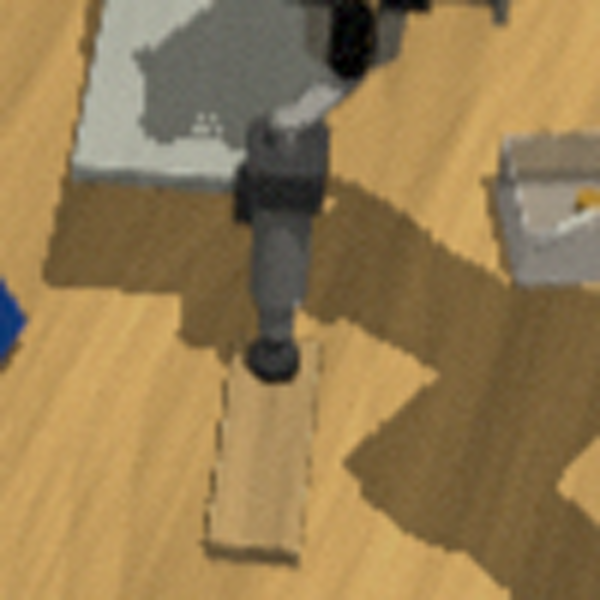

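Request:
apply_moves(
  motion=[
    {"offset": [5.9,-6.8,0],"rotation": [0.007,0.005,0]},
    {"offset": [6.4,-6.3,0],"rotation": [0.007,0.005,0]},
    {"offset": [7.2,-5.4,0],"rotation": [0.007,0.005,0]},
    {"offset": [7.8,-4.4,0],"rotation": [0.007,0.005,0]},
  ],
)

```text
time: 18.9
tool_pos: [0.4872, -0.0956, 0.3199]
tool_rot: [3.139, 0.003, 1.813]
contact_force: [7.5, -3.4, -5.6]
opening: 0.0232
```

Run:
```python
from h import *
crank(3,.12,eff=.85)
```

```text
phi -2.464 rad 0.0601 Ft(resist) 7.35 Fr -3.75 z 0.3199 rot [3.139e+00 3.000e-03 1.813e+00] op 0.0232 t 18.9
[{"offset": [6.7, -2.6, 0], "rotation": [0.001, 0.001, -0.001]}, {"offset": [6.9, -1.9, 0], "rotation": [0.001, 0.001, -0.001]}, {"offset": [7.1, -1.2, 0], "rotation": [0.001, 0.001, -0.001]}]
```

Request:
apply_moves(
  motion=[
    {"offset": [6.7,-2.6,0],"rotation": [0.001,0.001,0]},
    {"offset": [6.9,-1.9,0],"rotation": [0.001,0.001,0]},
    {"offset": [7.1,-1.2,0],"rotation": [0.001,0.001,0]},
  ],
)

```text
time: 19.15
tool_pos: [0.4786, -0.0803, 0.3199]
tool_rot: [3.139, 0.009, 1.812]
contact_force: [2.1, -6.7, -2.6]
opening: 0.0237
```

Run:
```python
from h import *
crank(2,.12,eff=.85)
```

```text
phi -2.759 rad 0.0598 Ft(resist) 7.03 Fr 0.6 z 0.3199 rot [3.139 0.009 1.812] op 0.0237 t 19.15
[{"offset": [7.1, -0.8, 0], "rotation": [0.001, 0.006, -0.002]}, {"offset": [7.2, 0.1, 0], "rotation": [0.001, 0.006, -0.002]}]
```

Request:
apply_moves(
  motion=[
    {"offset": [7.1,-0.8,0],"rotation": [0.001,0.004,-0.001]},
    {"offset": [7.2,0.1,0],"rotation": [0.001,0.004,-0.001]},
  ],
)

```text
time: 19.32
tool_pos: [0.4754, -0.069, 0.3199]
tool_rot: [3.141, 0.008, 1.813]
contact_force: [0.7, -7.4, -2.0]
opening: 0.0235
```

Run:
```python
from h import *
crank(2,.12,eff=.85)
```

```text
phi -2.956 rad 0.0597 Ft(resist) 7.46 Fr 0.65 z 0.3199 rot [3.141 0.008 1.813] op 0.0235 t 19.32
[{"offset": [7.2, 0.5, 0], "rotation": [0.001, 0.005, -0.001]}, {"offset": [7.0, 1.6, 0], "rotation": [0.001, 0.005, -0.001]}]
```

Request:
apply_moves(
  motion=[
    {"offset": [7.2,0.5,0],"rotation": [0.001,0.005,-0.001]},
    {"offset": [7.0,1.6,0],"rotation": [0.001,0.005,-0.001]},
  ],
)

```text
time: 19.48
tool_pos: [0.4746, -0.0573, 0.3199]
tool_rot: [-3.14, 0.004, 1.814]
contact_force: [-0.5, -8.8, -0.5]
opening: 0.0236
```

Run:
```python
from h import *
crank(2,.12,eff=.85)
p=read_camera("side");cv2.imwrite("pics/c2.png",cv2.resize(p["img"][150:220,230:330],None,fx=8,fy=8,interpolation=cv2.INTER_CUBIC)[:,:,::-1])
```

```text
phi 3.13 rad 0.0594 Ft(resist) 8.76 Fr 0.36 z 0.3199 rot [-3.14   0.004  1.814] op 0.0236 t 19.48
[{"offset": [7.0, 1.7, 0], "rotation": [-0.001, 0.003, -0.001]}, {"offset": [6.6, 2.9, 0], "rotation": [-0.001, 0.003, -0.001]}]
```

View pics/c2.png

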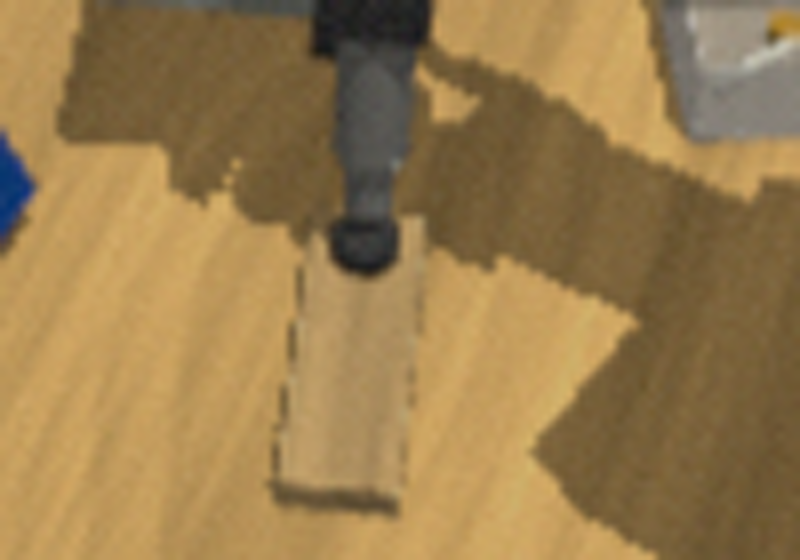

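Request:
apply_moves(
  motion=[
    {"offset": [7.0,1.7,0],"rotation": [-0.001,0.003,-0.001]},
  ],
)

```text
time: 19.62
tool_pos: [0.4749, -0.0512, 0.3199]
tool_rot: [-3.14, 0.004, 1.814]
contact_force: [2.2, -9.9, -2.9]
opening: 0.0235
```

Run:
```python
from h import *
crank(1,.12,eff=.85)
```

```text
phi 3.028 rad 0.0595 Ft(resist) 9.53 Fr -3.33 z 0.3199 rot [-3.14   0.004  1.814] op 0.0235 t 19.62
[{"offset": [6.7, 2.5, 0], "rotation": [-0.002, 0.006, -0.001]}]
```

Request:
apply_moves(
  motion=[
    {"offset": [6.7,2.5,0],"rotation": [-0.002,0.004,-0.001]},
  ],
)

```text
time: 19.7
tool_pos: [0.4758, -0.0458, 0.3198]
tool_rot: [-3.141, 0.004, 1.815]
contact_force: [-1.3, -9.8, 0.1]
opening: 0.0234
```

Run:
```python
from h import *
crank(1,.1,eff=.85)
```

```text
phi 2.936 rad 0.0595 Ft(resist) 9.9 Fr -0.74 z 0.3198 rot [-3.141  0.004  1.815] op 0.0234 t 19.7
[{"offset": [5.5, 2.4, 0], "rotation": [-0.001, 0.006, -0.0]}]
```

Request:
apply_moves(
  motion=[
    {"offset": [5.5,2.4,0],"rotation": [-0.001,0.004,0]},
  ],
)

```text
time: 19.78
tool_pos: [0.4768, -0.0417, 0.3198]
tool_rot: [-3.14, 0.005, 1.814]
contact_force: [-1.8, -10.8, -0.2]
opening: 0.0235
```

Run:
```python
from h import *
crank(1,.08,eff=.85)
```

```text
phi 2.864 rad 0.0595 Ft(resist) 10.9 Fr -1.24 z 0.3198 rot [-3.14   0.005  1.814] op 0.0235 t 19.78
[{"offset": [4.3, 2.1, 0], "rotation": [-0.002, 0.006, -0.001]}]
```

Request:
apply_moves(
  motion=[
    {"offset": [0,0,0],"rotation": [0,0,0]},
  ],
)

```text
time: 19.87
tool_pos: [0.4769, -0.0417, 0.3198]
tool_rot: [-3.14, 0.005, 1.814]
contact_force: [-0.3, 4.5, 1.0]
opening: 0.0235
```

Run:
```python
from h import *
crank(1,.08,eff=.85); st()
```

```text
phi 2.864 rad 0.0594 Ft(resist) -4.21 Fr 1.56 z 0.3198 rot [-3.14   0.005  1.814] op 0.0235 t 19.87
[{"offset": [4.4, 2.0, 0], "rotation": [-0.002, 0.006, -0.001]}]
19.87 pos [ 0.4769 -0.0417  0.3198] rot [-3.14   0.005  1.814] F [-0.35  4.48  0.96] T [ 1.06 -0.07  0.05] op 0.0235 q [-0.24  0.23  1.6  -0.01  1.31 -0.49]
```

Request:
apply_moves(
  motion=[
    {"offset": [0,0,0],"rotation": [0,0,0]},
    {"offset": [0,0,0],"rotation": [0,0,0]},
    {"offset": [0,0,0],"rotation": [0,0,0]},
    {"offset": [0,0,0],"rotation": [0,0,0]},
    {"offset": [0,0,0],"rotation": [0,0,0]},
    {"offset": [0,0,0],"rotation": [0,0,0]},
    {"offset": [0,0,0],"rotation": [0,0,0]},
    {"offset": [0,0,0],"rotation": [0,0,0]},
    {"offset": [0,0,0],"rotation": [0,0,0]},
  ],
  grip=0,
)

```text
time: 20.62
tool_pos: [0.4773, -0.0417, 0.3199]
tool_rot: [-3.141, 0.004, 1.814]
contact_force: [-0.0, 0.1, 0.4]
opening: 0.0785
```

Request:
apply_moves(
  motion=[
    {"offset": [0,0,-5],"rotation": [0,0,0]},
    {"offset": [0,0,-15],"rotation": [0,0,0]},
    {"offset": [0,0,-20],"rotation": [0,0,0]},
    {"offset": [0,0,-25],"rotation": [0,0,0]},
    {"offset": [0,0,-25],"rotation": [0,0,0]},
    {"offset": [0,-15,-15],"rotation": [0,0,0]},
    {"offset": [0,-25,0],"rotation": [0,0,0]},
    {"offset": [0,-25,0],"rotation": [0,0,0]},
    {"offset": [0,-25,0],"rotation": [0,0,0]},
    {"offset": [0,-10,0],"rotation": [0,0,0]},
    {"offset": [0,0,0],"rotation": [0,0,0]},
    {"offset": [0,0,0],"rotation": [0,0,0]},
  ],
)

```text
time: 21.62
tool_pos: [0.377, -0.0657, 0.4339]
tool_rot: [3.14, 0.007, 1.815]
contact_force: [-0.6, 0.8, 0.2]
opening: 0.092
```

Run:
```python
from h import *
st(); im=[]
for n,(a,b,c,d) in(("side",(90,240,190,340)),("top",(110,260,240,390))):
    p=read_camera(n);im.append(cv2.resize(p["img"][a:b,c:d],(395,600),interpolation=cv2.INTER_CUBIC)[:,:,::-1])
    for q in ("board_mid","machine","crank_axis","knob","dumbbell","tub","cone"): print(n,q,[(d["location"],d["score"]) for d in tip_of(q,p)])
cv2.imwrite("pics/f.png",np.hstack(im))
```

```text
21.62 pos [ 0.377  -0.0657  0.4339] rot [3.14  0.007 1.815] F [-0.62  0.79  0.19] T [-0.03 -0.16  0.02] op 0.092 q [-0.37 -0.01  1.57 -0.    1.58 -0.62]
side board_mid [([0.404, 0.427, 0.0069], 0.94), ([0.5509, 0.6401, 0.0174], 0.93), ([0.518, 0.0015, 0.0112], 0.65), ([0.5313, -0.0619, 0.2666], 0.3)]
side machine [([0.5338, -0.0531, 0.0004], 0.95)]
side crank_axis [([0.5341, -0.0611, 0.2701], 0.94)]
side knob [([0.4785, -0.0389, 0.268], 0.52)]
side dumbbell [([0.7481, 0.0605, 0.0009], 0.65)]
side tub [([0.3627, -0.2752, 0.0015], 0.96)]
side cone [([0.697, 0.3257, -0.0022], 0.98)]
top board_mid [([0.5178, 0.0022, 0.0081], 0.96), ([0.548, 0.6414, 0.0118], 0.85), ([0.407, 0.4259, 0.0046], 0.74), ([0.5351, -0.0587, 0.2715], 0.46)]
top machine [([0.5349, -0.0601, 0.0002], 0.76)]
top crank_axis [([0.5338, -0.0602, 0.2716], 0.67)]
top knob [([0.4767, -0.0403, 0.2684], 0.5)]
top dumbbell [([0.75, 0.0604, -0.0013], 0.58)]
top tub [([0.3582, -0.2816, -0.002], 0.78), ([0.52, 0.0044, 0.01], 0.66)]
top cone [([0.6974, 0.3277, 0.0031], 0.6)]
```

View pics/f.png

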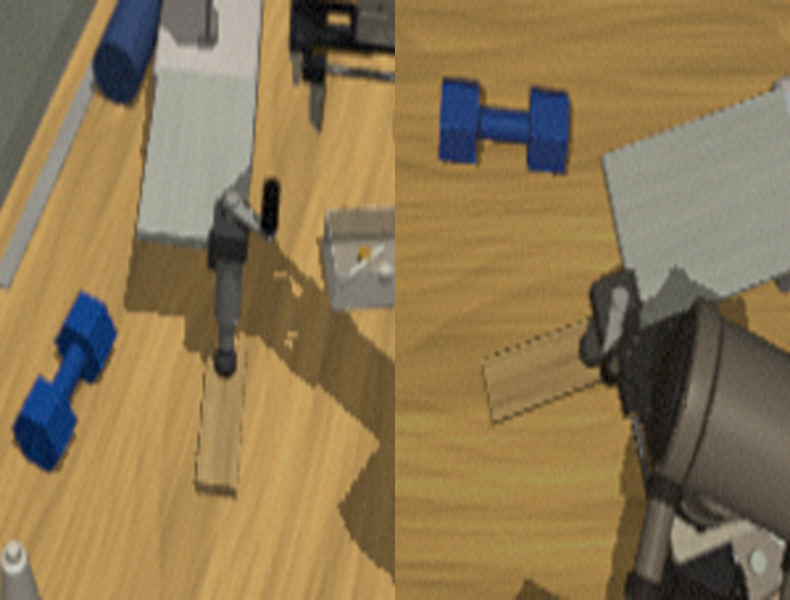

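```bash
python3 -c "
from cell import *
print(hand_in())"
```

```text
the job is handed in; nothing more can be done
None
```

I laid the middle-sized plywood board flat under the jack foot and cranked the foot down onto it. Then I let go, backed the arm clear and handed in at about 22 s of the 72 s.

- **Board position:** The board's centre is about 62 mm from the jack axis and about 1 mm off sideways. By the camera measurements its end reaches about 28 mm past the axis. That leaves roughly 10 mm of board beyond the foot edge and about 7 mm before the bed.
- **Crank load:** Turning the crank free took about 7.4 N at the knob. I stopped at 10.9 N, about 1.47 times that, after about 8.2 rad of turning. By the given ratio that is about 50 N on the board, inside the 30 to 95 N range.
- **Estimates that differ:** The turn since first touch suggests a somewhat higher load, about 60 to 65 N, which is still in range. I could not measure the load directly. The force readings scatter by about 0.4 N, or about 6 N of load.
- **After letting go:** The measured force was near zero. The knob was still where I left it. The dumbbell, tub and cone were where they started, within the accuracy of the measurements.
- **False report:** In the last top view the network also reported a "tub" at the board's position. I took this as false, because the real tub was found in its place.

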